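# Dark reading on the two-vial comparator

### The job

Take the dark reading on the comparator: put one vial upright into pocket 1 (the plate with one dome) and let it go, then the other vial into pocket 2 (two domes); either vial may go first. Then lift the shutter from its stand, lower its blade straight down through the narrow slot between the vials until about three quarters of the blade is below the mouth of the slot, and finish while holding it there: do not let go, and let neither its collar nor its lower edge rest on the block or the blade be pressed hard against the slot. Leave the objective, the dropper bottle and the wafer box where they stand.

Things in the scene. Friction and masses are not known exactly. Their poses are not given: they have to be found in the camera images.
- vial_a_mid (a point): centre (half-way up) of a screw-cap sample vial, 53 mm tall, standing upright on the desk, body 26 mm diameter up to 41 mm, above it a black cap of 22 mm diameter; 18 g. The two vials are interchangeable. z axis up along the vial.
- vial_b_mid (a point): centre (half-way up) of the other vial: same shape and size, with a white cap. Among the vials stands a spare microscope objective of similar size (stepped, with a slim top): it is no vial.
- pocket_1 (a point): centre of the mouth of pocket 1, a round blind hole in the block's top, 32 mm diameter, 18 mm deep, axes as the block's. Its number plate has ONE white dome and lies on the block's low front step, 51 mm from the pocket's centre towards the block's -x. Which of the two holes is pocket 1 changes from start to start. A seated vial stands 35 mm out of the block.
- pocket_2 (a point): centre of the mouth of pocket 2, the same kind of hole, on the other side of the slot; its number plate has TWO white domes.
- slot (a point): centre of the slot's mouth at the top of its black sloping lips, 58 mm above the desk; axes as the block's: x along the slot, y across it. Mouth 52 (x) by 17 mm (y), narrowing down the 8 mm high lips to the slot proper, 44 by 8 mm, from 8 to 26 mm below this point; below is a wider chamber (50 by 16 mm), its floor 54 mm below this point.
- shutter_grip (a point): centre of the shutter's black grip block, 34 mm (shutter's x) by 14 mm (y) by 44 mm tall; its underside, 22 mm below this point, is on the wider collar. Axes as the shutter's, z up.
- shutter_edge (a point): centre of the blade's lower edge, 78 mm below shutter_grip; same axes.
- stand: the fixed parking stand, aluminium, 60 mm (x) by 36 mm (y) by 56 mm high on a 76 by 50 mm foot; origin at the centre of its underside, axes like the shutter's in it.
- objective: spare microscope objective, 27 mm diameter, 50 mm tall, stands near the vials; origin at the centre of its underside. Leave alone.
- dropper: amber dropper bottle, 33 mm diameter, 94 mm tall; origin at the centre of its underside. Leave alone.
- wafer: white round flat wafer box, 66 mm diameter, 18 mm tall; origin at the centre of its underside. Leave alone. Just behind it rises the tall fixed instrument cabinet: swing the arm in clear of it.
- shutter: the loose shutter, 70 g, 100 mm tall: steel blade 52 mm long, 40 mm (x) by 6 mm (y), lowest 4 mm only 36 by 3 mm; above it a collar 50 by 20 by 4 mm, then the grip. Origin at the centre of the blade's lower edge. Starts upright in its stand, blade hidden, collar on the stand's top; lifts straight out (52 mm). Fits the slot either way round.
- block: fixed aluminium comparator block: 80 mm (x) by 170 mm (y) by 50 mm high, black round caps on both ends (200 mm over all), a step 22 mm deep and 30 mm high along its front (-x). Origin at the centre of the main part's underside, straight below the slot; z up, x points away from the robot, give or take its yaw. The pockets lie 55 mm either side of the slot along y.
- vial_a: vial a; origin at the centre of its underside.
- vial_b: vial b; origin at the centre of its underside.
There are look-alikes about, which are no part of the job. Of the things like the shutter, leave any that is turquoise; of the rest the larger one is meant. Leave any pink look-alike of the vial_b alone.

How it is judged:
On the way, in this order (a step that is already met when the one before it is completed fails the run):
1. one vial stands in pocket 1, let go, pocket 2 still empty (((horizontal distance between vial_a_mid and pocket_1 below 0.007 m and z of vial_a_mid in the frame of pocket_1 between 0.004 and 0.013 m and angle between vial_a_mid's own z axis and vertical below 0.15 rad and contact force between the fingers and vial_a below 0.05 N) or (horizontal distance between vial_b_mid and pocket_1 below 0.007 m and z of vial_b_mid in the frame of pocket_1 between 0.004 and 0.013 m and angle between vial_b_mid's own z axis and vertical below 0.15 rad and contact force between the fingers and vial_b below 0.05 N)) and not ((horizontal distance between vial_a_mid and pocket_2 below 0.007 m and z of vial_a_mid in the frame of pocket_2 between 0.004 and 0.013 m and angle between vial_a_mid's own z axis and vertical below 0.15 rad and contact force between the fingers and vial_a below 0.05 N) or (horizontal distance between vial_b_mid and pocket_2 below 0.007 m and z of vial_b_mid in the frame of pocket_2 between 0.004 and 0.013 m and angle between vial_b_mid's own z axis and vertical below 0.15 rad and contact force between the fingers and vial_b below 0.05 N))), for 0.2 s.
2. the other vial stands in pocket 2, let go ((((horizontal distance between vial_a_mid and pocket_1 below 0.007 m and z of vial_a_mid in the frame of pocket_1 between 0.004 and 0.013 m and angle between vial_a_mid's own z axis and vertical below 0.15 rad and contact force between the fingers and vial_a below 0.05 N) and (horizontal distance between vial_b_mid and pocket_2 below 0.007 m and z of vial_b_mid in the frame of pocket_2 between 0.004 and 0.013 m and angle between vial_b_mid's own z axis and vertical below 0.15 rad and contact force between the fingers and vial_b below 0.05 N)) or ((horizontal distance between vial_b_mid and pocket_1 below 0.007 m and z of vial_b_mid in the frame of pocket_1 between 0.004 and 0.013 m and angle between vial_b_mid's own z axis and vertical below 0.15 rad and contact force between the fingers and vial_b below 0.05 N) and (horizontal distance between vial_a_mid and pocket_2 below 0.007 m and z of vial_a_mid in the frame of pocket_2 between 0.004 and 0.013 m and angle between vial_a_mid's own z axis and vertical below 0.15 rad and contact force between the fingers and vial_a below 0.05 N)))), for 0.2 s.
3. the blade is through the slot and held there (z of shutter_edge in the frame of slot between -0.048 and -0.03 m and horizontal distance between shutter_edge and slot below 0.006 m and angle between shutter_edge's own z axis and vertical below 0.1 rad and angle between the x axis of shutter_edge and the x axis of slot, either way round below 0.15 rad and contact force between the fingers and shutter above 1 N and contact force between shutter and block below 10 N), for 0.2 s.
At the end, for the whole second after the job is handed in: Vials released in pockets 1 and 2 (7 mm off centre, 4 mm in height, 0.15 rad tilt at most); shutter gripped (over 1 N), upright (0.1 rad) in the slot, lower edge 30 to 48 mm below the slot's mouth, under 10 N against the block; bystanders within 30 mm of their start (all of step 3 and (((horizontal distance between vial_a_mid and pocket_1 below 0.007 m and z of vial_a_mid in the frame of pocket_1 between 0.004 and 0.013 m and angle between vial_a_mid's own z axis and vertical below 0.15 rad and contact force between the fingers and vial_a below 0.05 N) and (horizontal distance between vial_b_mid and pocket_2 below 0.007 m and z of vial_b_mid in the frame of pocket_2 between 0.004 and 0.013 m and angle between vial_b_mid's own z axis and vertical below 0.15 rad and contact force between the fingers and vial_b below 0.05 N)) or ((horizontal distance between vial_b_mid and pocket_1 below 0.007 m and z of vial_b_mid in the frame of pocket_1 between 0.004 and 0.013 m and angle between vial_b_mid's own z axis and vertical below 0.15 rad and contact force between the fingers and vial_b below 0.05 N) and (horizontal distance between vial_a_mid and pocket_2 below 0.007 m and z of vial_a_mid in the frame of pocket_2 between 0.004 and 0.013 m and angle between vial_a_mid's own z axis and vertical below 0.15 rad and contact force between the fingers and vial_a below 0.05 N))) and distance of each of objective, dropper, wafer from where it was at the start of the episode below 0.03 m); the arm keeps its last pose, push and grip.
It fails at once if the spare microscope objective is pushed away or knocked over (distance of objective from where it was at the start of the episode above 0.03 m or angle between objective's own z axis and vertical above 0.5 rad).
It fails at once if the dropper bottle is pushed away or knocked over (distance of dropper from where it was at the start of the episode above 0.03 m or angle between dropper's own z axis and vertical above 0.5 rad).
It fails at once if the round wafer box is pushed away or knocked over (distance of wafer from where it was at the start of the episode above 0.03 m or angle between wafer's own z axis and vertical above 0.5 rad).
It also fails if it takes over 72 s, if anything falls off the work surface, if the arm or the gripper's body presses on something with over 40 N, if the wrist force passes 120 N, or if a joint passes its speed limit or range.

### The arm

A 6-joint arm with a two-finger parallel gripper is mounted at the origin on a cart in front of the work surface, level with it; the furniture and walls round the work are solid. World frame = base frame: x ahead of the robot, y to its left, z up, the work surface at z = 0. Lengths are in m, angles in rad, forces in N, time in s.
With the tool pointing down it reaches from about 0.35 to 0.975 m from the base axis. Payload 4.9 kg.
Tool frame: the origin (TCP) lies at the very end of the fingers, on their centre line; the grasp point (between the pads) lies 19 mm behind it; x points along the fingers, z is the direction in which the jaws open and shut, and the axes are right-handed (so a half turn about x gives the same grasp; the last joint's range is limited). The gripper opens to 85 mm and grips with 20 to 120 N. Pads are 22 mm wide; open, the fingers measure 114 mm over their backs; the gripper's body (76 mm by 85 mm) begins 54 mm behind the grasp point. The pads swing forward as they close: fully open they stand 13 mm farther back than shut.
Start: joints at [1.15, 0.053, 1.613, -0, 1.476, -0.119], TCP at [0.186, 0.597, 0.231] pointing down, gripper open.
Joint ranges: [-3.01, 3.01], [-1.01, 2.22], [0.06, 2.58], [-1.02, 4.17], [0.09, 2.62], [-3.14, 3.14]. Speed limits (rad/s): [2.57, 2.57, 3.14, 3.14, 3.14, 3.14].

### API

Orientations are given as a unit quaternion [w, x, y, z].
In Python, from plant import manip, viewer gives the robot as it stands.
- The arm moves only by the shell command python3 -m inch 'ROWS'. ROWS is JSON, a list of rows, each an object with "fingers": the opening, from -1 (shut) to 1 (fully open), so that 0 is half open; "delta_pos": the shift along the tool's x, y, z in cm, a list of three; "twist": the turn, a rotation vector about the tool's x, y, z in degrees, a list of three. A call has 1 to 5 rows; each row shifts and turns the commanded pose from where the row before left it, along the tool's axes as they then stand; what a row does not reach is not made up. A row lasts 1/8 s, in which the tool goes at most 62.5 mm and 10.7 degrees, less where a joint would pass 70% of its speed; a pose out of reach is approached as far as the arm can. A call is refused whole if a number of a shift passes 6.25 or a number of a turn 10.7, either way. A call with a gripper value outside its range is refused whole. The fingers move at their own pace and stop on an object; the grip force is fixed at half the most. Time passes only in rows, so rows that do not move let the fingers close. It gives the time, the measured TCP pose, the force and the opening at its end, in the units of the state.
- manip.state(): the state, without advancing time (a new reading comes with each control period).
- viewer.grab_frame(name): name is "scene" or "top"; returns a dict with "pixels" (400x640x3 uint8, blue, green, red), "range_z" (400x640 float32, m along the optical axis (not along the pixel's ray), 0 where there is no reading), "K" (3x3 intrinsics, pixels), "k1" (the pictures are not rectified: a ray, as slopes to the right and down, at radius r is drawn at 1 + k1 r^2 times it, then the intrinsics apply), "pose" (4x4, takes a point from camera to world coordinates). Camera axes: x right, y down, z forward; pixel columns grow to the right and rows downward; lengths in m; the calibration is good to about 2 mm. A picture is of the moment at which its call begins.
- manip.job_done(): hands the job in, once; it reports no verdict.
The state is a dict: "time": time; "joint_pos": joint angles; "joint_vel": joint speeds; "joint_efforts": joint torques, N m; "tool_pos": TCP position; "tool_rot": TCP orientation; "contact_force": force on the tool from outside, world axes, zero at the start; "ft_torque": the same for the moment, N m; "gripper_width": opening from 0.0 (shut) to 1.0 (fully open).
Only numpy, scipy, OpenCV 4.12 (cv2) and the standard library are available. Lean on these libraries where they do the work, as an engineer would, in place of code of your own. Each camera call takes 0.05 s, during which the arm holds its last target.

## Working session

There is one attempt and no reset: what is moved stays moved. The work goes in short steps, Python scripts to look and compute and a shell command to move; the robot and the scene stay as the last step left them, time stands still between calls to the robot, and variables do not carry over. Pictures are saved under pics/ and viewed, and the job is handed in when it is done.

```bash
mkdir -p pics; ls
cat > h.py <<'E'
import numpy as np, cv2, pickle
from plant import manip, viewer
def grab(n,save=None):
    f=viewer.grab_frame(n)
    if save: cv2.imwrite('pics/'+save,f['pixels'])
    pickle.dump(f,open('/tmp/%s.pkl'%n,'wb'))
    return f
def load(n): return pickle.load(open('/tmp/%s.pkl'%n,'rb'))
def ray(f,u,v):
    K=np.array(f['K']);d=np.array([[(u-K[0,2])/K[0,0],(v-K[1,2])/K[1,1]]])
    p=d.copy()
    for _ in range(20): p=d/(1+f['k1']*(p**2).sum())
    return np.array([p[0,0],p[0,1],1.])
def at_z(f,u,v,z):
    P=np.array(f['pose']);r=P[:3,:3]@ray(f,u,v);o=P[:3,3];return o+r*(z-o[2])/r[2]
def dep(f,u,v):
    P=np.array(f['pose']);return P[:3,3]+P[:3,:3]@(ray(f,u,v)*f['range_z'][int(round(v)),int(round(u))])
def cloud(f):
    P=np.array(f['pose']);K=np.array(f['K']);v,u=np.mgrid[:400,:640]
    d=np.stack([(u-K[0,2])/K[0,0],(v-K[1,2])/K[1,1]],-1);p=d.copy()
    for _ in range(20): p=d/(1+f['k1']*(p**2).sum(-1,keepdims=True))
    z=f['range_z'];c=np.concatenate([p,np.ones_like(p[...,:1])],-1)*z[...,None]
    return c@P[:3,:3].T+P[:3,3]
def proj(f,X):
    P=np.array(f['pose']);c=P[:3,:3].T@(np.array(X)-P[:3,3]);s=c[:2]/c[2];s=s*(1+f['k1']*(s@s));K=np.array(f['K']);return K[0,0]*s[0]+K[0,2],K[1,1]*s[1]+K[1,2]
def crop(n,u0,v0,u1,v1,s,save):
    f=load(n);c=cv2.resize(f['pixels'][v0:v1,u0:u1],None,fx=s,fy=s,interpolation=cv2.INTER_CUBIC);cv2.imwrite('pics/'+save,c)
E
python3 - <<'E'
from h import *
for n in('scene','top'):
    f=grab(n,n+'0.png');print(n,np.round(f['pose'],3).tolist(),np.round(f['K'],1).tolist(),f['k1'])
print(manip.state())
E
```

```text
pics
scene [[-0.452, -0.452, 0.769, -0.261], [-0.892, 0.231, -0.389, 0.433], [-0.001, -0.862, -0.508, 0.57], [0.0, 0.0, 0.0, 1.0]] [[450.2, 0.0, 318.1], [0.0, 450.2, 196.8], [0.0, 0.0, 1.0]] -0.026690785128926336
top [[0.002, -0.985, 0.172, 0.345], [-1.0, 0.002, 0.023, 0.025], [-0.023, -0.172, -0.985, 1.102], [0.0, 0.0, 0.0, 1.0]] [[446.3, 0.0, 317.1], [0.0, 446.3, 201.7], [0.0, 0.0, 1.0]] -0.026300845289523277
{'time': 0.1, 'joint_pos': array([ 1.15003347e+00,  5.32974404e-02,  1.61415660e+00,  9.45708703e-06,
        1.47601846e+00, -1.18993965e-01]), 'joint_vel': array([-3.00501136e-04, -5.35980012e-04, -3.54362983e-03,  2.13159545e-04,
       -2.78688150e-05,  8.03146350e-04]), 'joint_efforts': array([-9.55186406e-04, -3.94902813e+01, -3.71363282e+01, -1.58630642e-04,
        3.94960211e-03, -5.41844670e-06]), 'tool_pos': array([0.18551574, 0.59623733, 0.23018193]), 'tool_rot': array([ 0.5688956 , -0.41948728,  0.57005538,  0.41883777]), 'contact_force': array([ 1.17488849, -0.33762271,  0.32456981]), 'ft_torque': array([ 0.02465048, -0.0337506 ,  0.02989104]), 'gripper_width': 0.9996103847094241}
```

View pics/scene0.png

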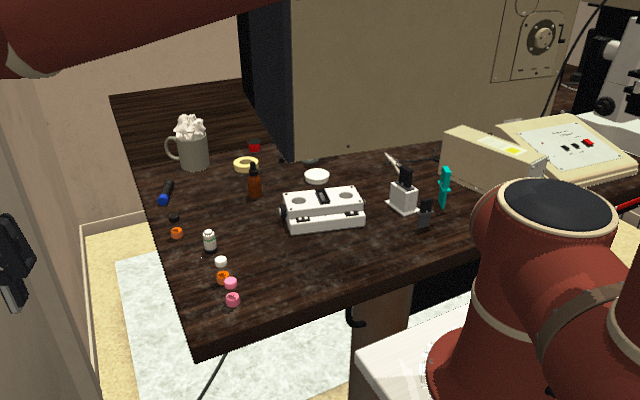

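View pics/top0.png

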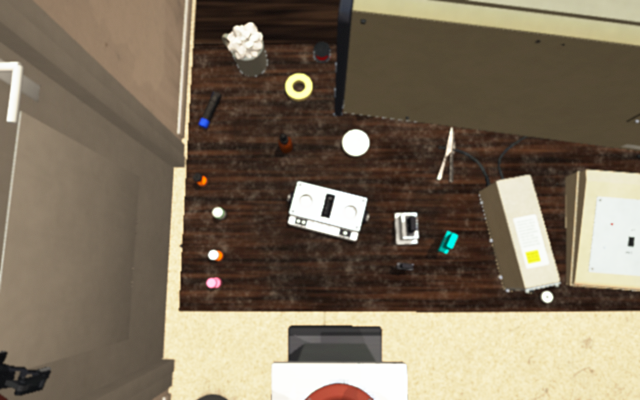

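Run:
```python
from h import *
crop('scene',140,190,260,315,5,'c1.png')
crop('scene',260,150,450,250,4,'c2.png')
crop('top',180,160,260,300,4,'c3.png')
crop('top',270,160,480,290,3.8,'c4.png')
```

```text
(no output)
```

View pics/c1.png

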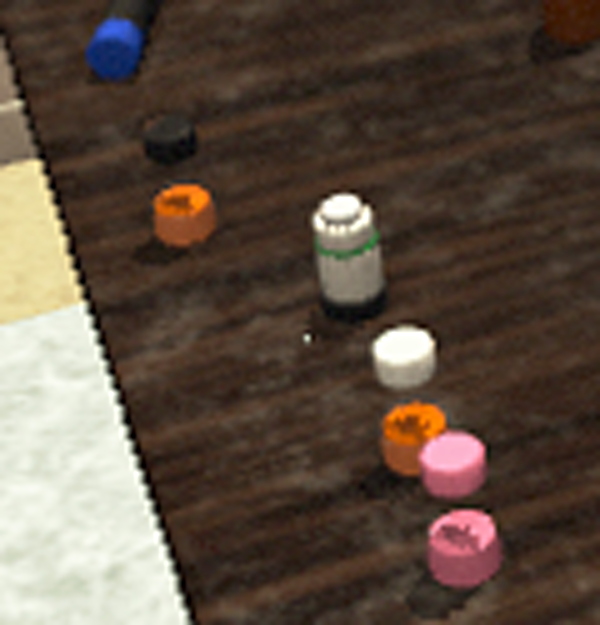

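View pics/c2.png

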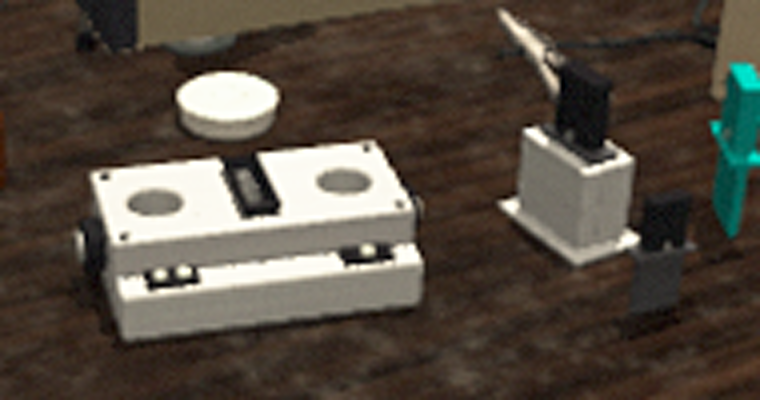

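View pics/c3.png

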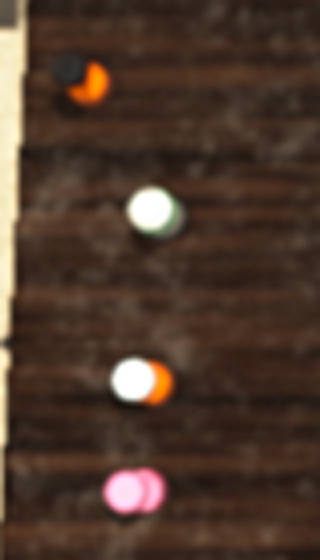

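View pics/c4.png

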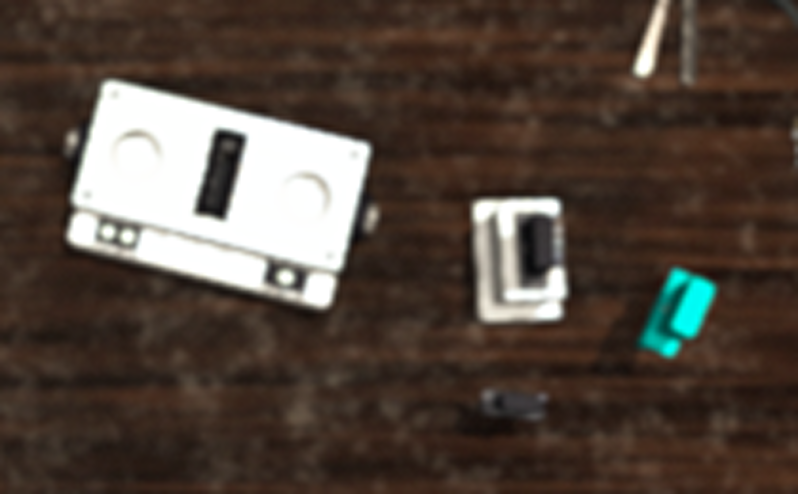

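Run:
```python
from h import *
t=load('top');s=load('scene')
ct=cloud(t);cs=cloud(s)
# desk check
print('desk',dep(t,260,260),dep(s,250,330))
# c4 -> top px
for n,(a,b),z in [('p2',(137,153),.05),('p1',(306,195),.05),('slot',(221,173),.058),('plate2',(118,235),.032),('plate1',(287,277),.032)]:
    u,v=270+(a-0)/3.8,160+b/3.8
    print('top',n,np.round(at_z(t,u-.5+.13,v-.5+.13,z),4),np.round(dep(t,u,v),4))
for n,(a,b),z in [('p2',(156,202),.05),('p1',(344,180),.05),('slot',(250,185),.058)]:
    u,v=260+a/4,150+b/4
    print('sc',n,np.round(at_z(s,u-.37,v-.37,z),4))
for nm,f,c in(('top',t,ct),('sc',s,cs)):
    m=(abs(c[...,2]-.05)<.006)&(c[...,0]>.3)&(c[...,0]<.62)&(c[...,1]>-.12)&(c[...,1]<.15)&(f['pixels'].min(-1)>130)
    p=c[m];print(nm,m.sum(),p.mean(0),np.median(p[:,2]))
    r=cv2.minAreaRect(p[:,:2].astype(np.float32));print(r)
    # stand top / shutter
    m=(c[...,0]>.25)&(c[...,0]<.5)&(c[...,1]>-.30)&(c[...,1]<-.1)
    for lo,hi in((.05,.0585),(.0585,.066),(.09,.12)):
        q=c[m&(c[...,2]>lo)&(c[...,2]<hi)]
        if len(q)>8: print('stand',lo,len(q),q.mean(0),cv2.minAreaRect(q[:,:2].astype(np.float32)))
    for lo,hi in((.035,.07),):
        m=(c[...,1]>.25)&(c[...,1]<.45)&(c[...,0]>.15)&(c[...,0]<.6)&(c[...,2]>lo)&(c[...,2]<hi)
        n,l,st,ce=cv2.connectedComponentsWithStats(m.astype(np.uint8))
        for i in range(1,n): 
            q=c[l==i];print('vial',ce[i],len(q),q.mean(0).round(4),q.min(0).round(4),q.max(0).round(4))
```

```text
desk [ 0.39135698  0.19094453 -0.00069885] [ 0.26917423  0.29305935 -0.00519366]
top p2 [0.5323 0.0768 0.05  ] [0.5351 0.0769 0.0293]
top p1 [ 0.5054 -0.0293  0.05  ] [ 0.507  -0.031   0.0336]
top slot [0.5181 0.0239 0.058 ] [0.5263 0.0229 0.0027]
top plate2 [0.4826 0.0895 0.032 ] [0.4817 0.0886 0.0319]
top plate1 [ 0.4557 -0.0176  0.032 ] [ 0.4544 -0.0184  0.0356]
sc p2 [0.5335 0.0798 0.05  ]
sc p1 [ 0.5068 -0.0266  0.05  ]
sc slot [0.5141 0.0304 0.058 ]
top 1866 [0.51809272 0.02249937 0.04962908] 0.04961640476661111
((0.5186381936073303, 0.022271834313869476), (0.17161385715007782, 0.08080995827913284), 75.41068267822266)
stand 0.05 269 [ 0.45532254 -0.1827039   0.05537871] ((0.4333404004573822, -0.20341306924819946), (0.11609701067209244, 0.12985341250896454), 87.08598327636719)
stand 0.0585 82 [ 0.45635087 -0.18179821  0.06088946] ((0.4333555996417999, -0.19981099665164948), (0.10805089771747589, 0.12842465937137604), 87.77013397216797)
stand 0.09 212 [ 0.45015731 -0.20931508  0.10045917] ((0.45138993859291077, -0.2069840282201767), (0.11546740680932999, 0.03322293236851692), 65.
[... 811 characters left out ...]
 0.06169776] ((0.4296201169490814, -0.19843488931655884), (0.10532774776220322, 0.1246473491191864), 84.0171890258789)
stand 0.09 188 [ 0.45123022 -0.19706559  0.09891554] ((0.45242729783058167, -0.2044839709997177), (0.11217539757490158, 0.03634164482355118), 65.815185546875)
vial [173.46153846 217.6043956 ] 91 [0.5871 0.3464 0.0508] [0.579  0.3351 0.0421] [0.5995 0.3568 0.0567]
vial [208.39830508 234.66949153] 118 [0.5009 0.2952 0.0448] [0.4939 0.2833 0.0353] [0.5122 0.3066 0.0536]
vial [220.52892562 261.04132231] 121 [0.3995 0.299  0.0511] [0.3901 0.288  0.0411] [0.4138 0.3091 0.0564]
vial [230.17482517 282.46853147] 143 [0.3348 0.301  0.0512] [0.3254 0.2901 0.041 ] [0.349  0.3109 0.0559]
```

```bash
cat >> h.py <<'E'
from scipy.spatial.transform import Rotation as R
def tool(st=None):
    st=st or manip.state();q=st['tool_rot'];M=R.from_quat([q[1],q[2],q[3],q[0]]).as_matrix()
    return st['tool_pos'],M
def go(target,jaw=None,st=None):
    p,M=tool(st);d=M.T@(np.array(target)-p)*100
    print('tcp',p.round(4),'delta cm',d.round(2),'x',M[:,0].round(3),'jaw deg',np.degrees(np.arctan2(M[1,2],M[0,2])).round(2))
    if jaw is not None:
        j=np.radians(jaw);z=np.array([np.cos(j),np.sin(j),0]);best=None
        for s in(1,-1):
            X=np.array([0,0,-1.]);Z=z*s;T=np.stack([X,np.cross(Z,X),Z],1)
            rv=np.degrees(R.from_matrix(M.T@T).as_rotvec());print('  turn',rv.round(2))
E
python3 - <<'E'
from h import *
t=load('top');s=load('scene')
for f in(t,s):
    c=cloud(f)
    m=(c[...,0]>.37)&(c[...,0]<.52)&(c[...,1]>-.222)&(c[...,1]<-.12)
    for lo,hi in((.003,.02),(.052,.0585),(.0585,.066),(.09,.12)):
        q=c[m&(c[...,2]>lo)&(c[...,2]<hi)]
        if len(q)>8: print('stand',lo,len(q),q.mean(0).round(4),q.min(0).round(4),q.max(0).round(4),np.round(cv2.minAreaRect(q[:,:2].astype(np.float32))[2],1))
crop('top',380,200,440,260,10,'c5.png')
crop('scene',375,150,450,240,7,'c6.png')
st=manip.state();print(tool(st));go([.4015,.297,.15],75.3)
E
```

```text
stand 0.003 201 [ 0.4497 -0.1627  0.0053] [ 0.3745 -0.2219  0.003 ] [ 0.5197 -0.1203  0.0197] 0.3
stand 0.052 191 [ 0.4651 -0.1622  0.0556] [ 0.3708 -0.1856  0.0521] [ 0.4998 -0.1426  0.0585] 87.1
stand 0.0585 63 [ 0.4645 -0.1623  0.0605] [ 0.3707 -0.1826  0.0585] [ 0.4989 -0.1437  0.0659] 87.8
stand 0.09 105 [ 0.4699 -0.1657  0.1021] [ 0.4537 -0.1736  0.0929] [ 0.4859 -0.1592  0.108 ] 2.9
stand 0.003 306 [ 0.4394 -0.154   0.0099] [ 0.3725 -0.2172  0.003 ] [ 0.5193 -0.1237  0.0199] 26.5
stand 0.052 144 [ 0.4469 -0.1567  0.0556] [ 0.3712 -0.1833  0.0521] [ 0.5024 -0.1405  0.0584] 87.5
stand 0.0585 109 [ 0.4365 -0.1572  0.0615] [ 0.3714 -0.1748  0.0585] [ 0.4961 -0.1397  0.0658] 84.0
stand 0.09 110 [ 0.4667 -0.1623  0.0998] [ 0.4517 -0.1732  0.0901] [ 0.4893 -0.1566  0.1058] 1.8
(array([0.18551574, 0.59623733, 0.23018193]), array([[-7.76428351e-04, -9.54811892e-01,  2.97209773e-01],
       [-1.71203322e-03,  2.97210696e-01,  9.54810385e-01],
       [-9.99998233e-01,  2.32508849e-04, -1.86543249e-03]]))
tcp [0.1855 0.5962 0.2302] delta cm [  8.05 -29.52 -22.14] x [-0.001 -0.002 -1.   ] jaw deg 72.71
  turn [-2.59 -0.11 -0.02]
  turn [ 1.7741e+02 -2.0000e-02  1.7000e-01]
```

View pics/c5.png

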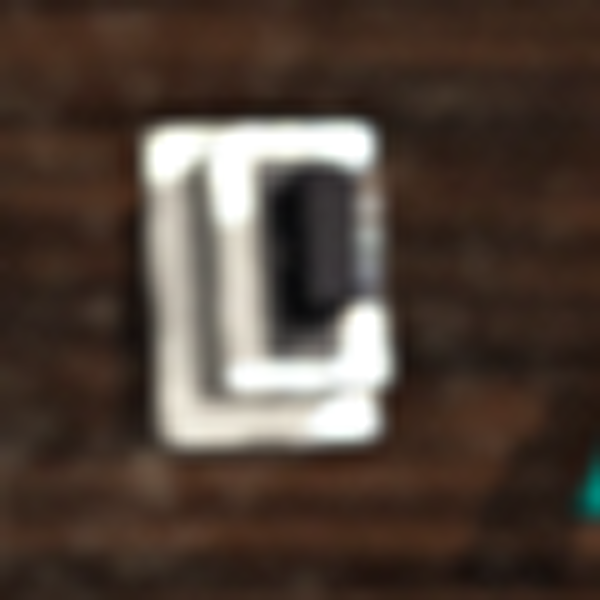

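View pics/c6.png

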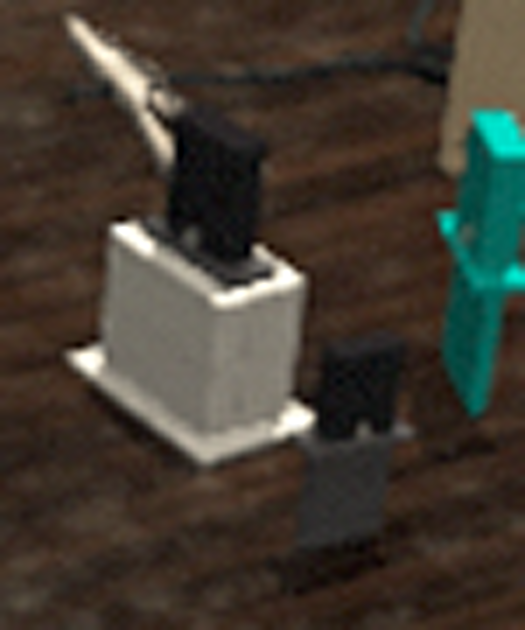

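```bash
python3 -m inch '[{"fingers":1,"delta_pos":[0.6,-4.4,-3.3],"twist":[-2.6,0,0]},{"fingers":1,"delta_pos":[0.6,-4.4,-3.3],"twist":[0,0,0]},{"fingers":1,"delta_pos":[0.6,-4.4,-3.3],"twist":[0,0,0]},{"fingers":1,"delta_pos":[0.6,-4.4,-3.3],"twist":[0,0,0]},{"fingers":1,"delta_pos":[0.6,-4.4,-3.3],"twist":[0,0,0]}]'; python3 -c "
from h import *
go([.402,.297,.15],75.3)"
```

```text
time: 0.72
tool_pos: [0.3554, 0.3782, 0.2007]
tool_rot: [0.56, -0.432, 0.56, 0.432]
contact_force: [1.3, 1.1, -0.0]
gripper_width: 1.004
tcp [0.3554 0.3782 0.2007] delta cm [ 5.07 -6.57 -6.67] x [-0. -0. -1.] jaw deg 75.32
  turn [ 0.02 -0.02 -0.01]
  turn [-1.7998e+02  1.0000e-02 -3.0000e-02]
```

```bash
python3 -m inch '[{"fingers":1,"delta_pos":[2,-3.3,-3.3],"twist":[0,0,0]},{"fingers":1,"delta_pos":[3,-3.3,-3.4],"twist":[0,0,0]},{"fingers":1,"delta_pos":[2,0,0],"twist":[0,0,0]},{"fingers":1,"delta_pos":[0,0,0],"twist":[0,0,0]}]'; python3 -c "
from h import *
grab('scene');grab('top')
crop('scene',150,180,270,320,4.2,'d1.png')
crop('top',170,210,270,310,5,'d2.png')
go([.402,.297,.014],75.3)"
```

```text
time: 1.23
tool_pos: [0.4002, 0.297, 0.1289]
tool_rot: [0.558, -0.431, 0.562, 0.432]
contact_force: [0.4, 0.5, -0.8]
gripper_width: 1.002
tcp [0.4016 0.2986 0.1317] delta cm [11.77 -0.08 -0.14] x [ 0.  0. -1.] jaw deg 75.33
  turn [0.03 0.01 0.  ]
  turn [-1.7997e+02 -1.0000e-02  1.0000e-02]
```

View pics/d1.png

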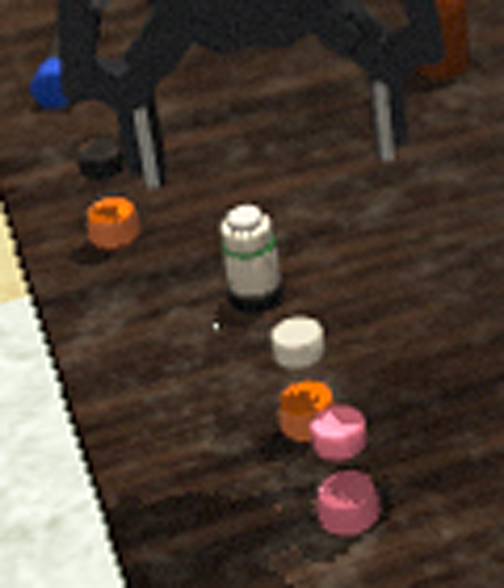

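View pics/d2.png

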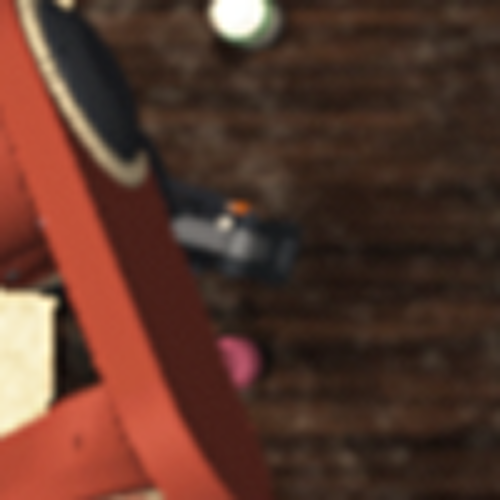

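```bash
python3 -c "
from h import *
f=load('scene');c=cloud(f)
for u0,u1,v0,v1 in((175,190,195,225),(237,250,190,220)):
    q=c[v0:v1,u0:u1].reshape(-1,3);q=q[(q[:,2]>.13)&(q[:,0]>.3)&(q[:,2]<.16)];print(len(q),q.mean(0).round(4),q.min(0).round(4),q.max(0).round(4))
"
python3 -m inch '[{"fingers":1,"delta_pos":[4,0,0],"twist":[0,0,0]},{"fingers":1,"delta_pos":[4,0,0],"twist":[0,0,0]},{"fingers":1,"delta_pos":[3.7,0,0],"twist":[0,0,0]},{"fingers":1,"delta_pos":[0,0,0],"twist":[0,0,0]}]'; python3 -c "
from h import *
grab('scene')
crop('scene',150,180,270,320,4.2,'d3.png')
go([.402,.297,.014],75.3)"
```

```text
63 [0.4069 0.3464 0.1531] [0.4003 0.3374 0.1442] [0.4229 0.3547 0.1598]
45 [0.3798 0.2542 0.1539] [0.3755 0.247  0.1463] [0.3971 0.2598 0.1598]
time: 1.82
tool_pos: [0.3995, 0.2979, 0.0125]
tool_rot: [0.558, -0.432, 0.561, 0.433]
contact_force: [-0.1, 0.1, -0.4]
gripper_width: 1.002
tcp [0.4013 0.2988 0.0146] delta cm [ 0.06 -0.12 -0.15] x [-0.001 -0.    -1.   ] jaw deg 75.37
  turn [ 0.07 -0.03 -0.04]
  turn [-1.7993e+02  6.0000e-02 -5.0000e-02]
```

View pics/d3.png

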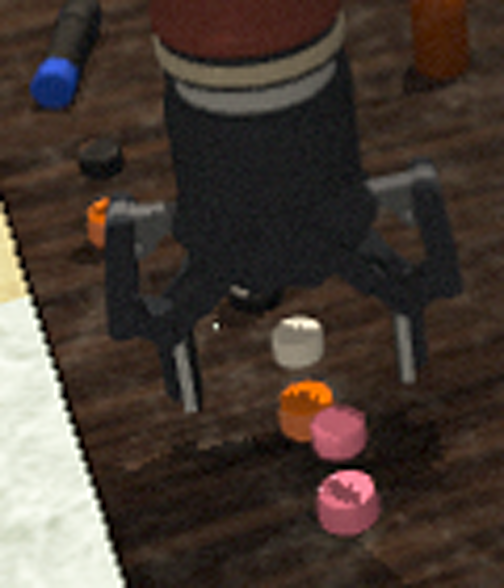

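```bash
python3 -m inch '[{"fingers":-1,"delta_pos":[0,0,0],"twist":[0,0,0]},{"fingers":-1,"delta_pos":[0,0,0],"twist":[0,0,0]},{"fingers":-1,"delta_pos":[0,0,0],"twist":[0,0,0]},{"fingers":-1,"delta_pos":[0,0,0],"twist":[0,0,0]},{"fingers":-1,"delta_pos":[0,0,0],"twist":[0,0,0]}]'; python3 -m inch '[{"fingers":-1,"delta_pos":[0,0,0],"twist":[0,0,0]},{"fingers":-1,"delta_pos":[0,0,0],"twist":[0,0,0]}]'; python3 -c "
from h import *
grab('scene')
crop('scene',150,180,270,320,4.2,'d4.png')
go([.402,.297,.014],75.3)"
```

```text
time: 2.5
tool_pos: [0.4026, 0.2988, 0.0156]
tool_rot: [0.561, -0.432, 0.559, 0.432]
contact_force: [-0.7, -0.3, 6.6]
gripper_width: 0.278
time: 2.75
tool_pos: [0.4026, 0.2988, 0.0156]
tool_rot: [0.561, -0.432, 0.559, 0.432]
contact_force: [-0.8, 0.5, 5.8]
gripper_width: 0.277
tcp [0.4025 0.2988 0.0156] delta cm [ 0.16  0.01 -0.19] x [ 0.002  0.001 -1.   ] jaw deg 75.3
  turn [0.   0.08 0.08]
  turn [-1.8e+02 -1.3e-01  1.2e-01]
```

View pics/d4.png

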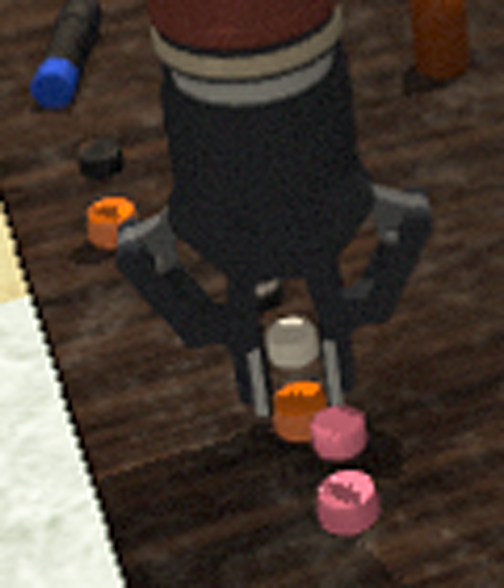

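```bash
python3 -m inch '[{"fingers":-1,"delta_pos":[-3,0,0],"twist":[0,0,0]},{"fingers":-1,"delta_pos":[-5,0,0],"twist":[0,0,0]},{"fingers":-1,"delta_pos":[-4,0,0],"twist":[0,0,0]},{"fingers":-1,"delta_pos":[0,0,0],"twist":[0,0,0]}]'; python3 -c "
from h import *
go([.5055,-.0285,.12],75.3)
f=load('top');print(dep(f,285,143))"
```

```text
time: 3.3
tool_pos: [0.4039, 0.2995, 0.1385]
tool_rot: [0.563, -0.432, 0.557, 0.431]
contact_force: [-0.6, -0.1, -0.5]
gripper_width: 0.279
tcp [0.4039 0.2995 0.1385] delta cm [  1.79 -18.14 -29.16] x [ 0.007  0.004 -1.   ] jaw deg 75.31
  turn [0.01 0.31 0.33]
  turn [-179.99   -0.52    0.48]
[0.66882564 0.12682656 0.06734082]
```

```bash
python3 -m inch '[{"fingers":-1,"delta_pos":[0,-2.6,-4.15],"twist":[0,0,0]},{"fingers":-1,"delta_pos":[0,-2.6,-4.15],"twist":[0,0,0]},{"fingers":-1,"delta_pos":[0,-2.6,-4.15],"twist":[0,0,0]},{"fingers":-1,"delta_pos":[0,-2.6,-4.15],"twist":[0,0,0]},{"fingers":-1,"delta_pos":[0,-2.6,-4.15],"twist":[0,0,0]}]';python3 -m inch '[{"fingers":-1,"delta_pos":[0,-2.6,-4.15],"twist":[0,0,0]},{"fingers":-1,"delta_pos":[0,-2.5,-4.1],"twist":[0,0,0]},{"fingers":-1,"delta_pos":[2,0,0],"twist":[0,0,0]},{"fingers":-1,"delta_pos":[0,0,0],"twist":[0,0,0]}]'; python3 -c "
from h import *
go([.5055,-.0285,.12],75.3)
grab('scene');grab('top')
crop('scene',260,110,400,250,4.2,'e1.png')
crop('top',270,160,400,260,5,'e2.png')
"
```

```text
time: 3.92
tool_pos: [0.4739, 0.063, 0.1325]
tool_rot: [0.559, -0.431, 0.561, 0.433]
contact_force: [0.7, 0.6, -0.0]
gripper_width: 0.279
time: 4.42
tool_pos: [0.5007, -0.0282, 0.1109]
tool_rot: [0.559, -0.43, 0.562, 0.433]
contact_force: [0.7, -0.5, -0.8]
gripper_width: 0.275
tcp [ 0.5007 -0.0282  0.1109] delta cm [-0.92 -0.47  0.09] x [-0.007  0.001 -1.   ] jaw deg 75.24
  turn [-0.06 -0.02 -0.39]
  turn [ 1.7994e+02 -6.1000e-01  2.0000e-02]
```

View pics/e1.png

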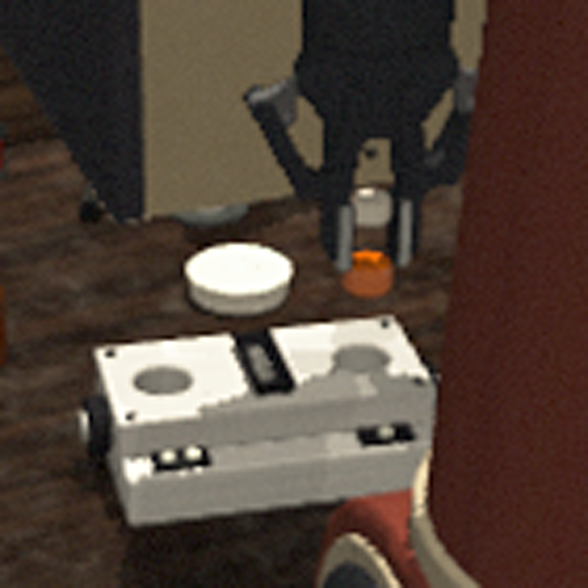

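View pics/e2.png

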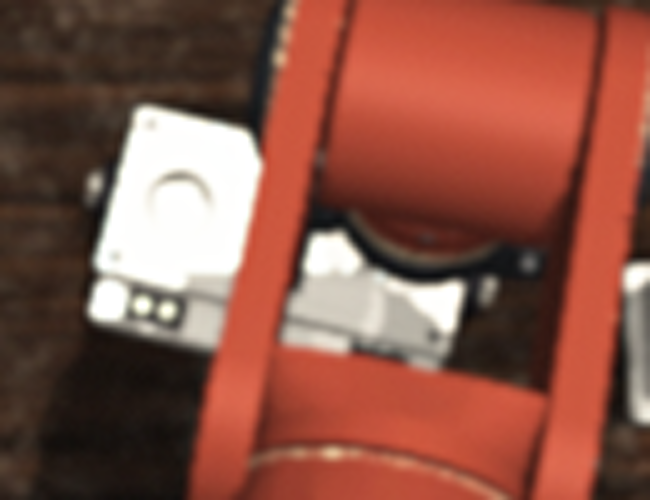

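```bash
python3 -c "
from h import *
f=load('scene');p,M=tool()
def e(X): u,v=proj(f,X);return (u-260+.5)*4.2,(v-110+.5)*4.2
for z in(.0,.041,.053): print(z,np.round(e(p+np.array([0,0,-.0156+z])),1))
a=np.linspace(0,2*np.pi,200)
def ext(c,r): 
    q=np.array([e(c+r*np.array([np.cos(t),np.sin(t),0])) for t in a]);return q.min(0).round(1),q.max(0).round(1)
b=p-[0,0,.0156]
print('bottom',ext(b,.013),'top cap',ext(b+[0,0,.053],.011))
for d in([.01,0,0],[0,.01,0]): print(np.round(np.array(e(b+d))-e(b),1))
print('p1',ext(np.array([.5055,-.0285,.05]),.016),'p2',ext(np.array([.533,.0775,.05]),.016))
c=cloud(f)
q=c[110+int(185/4.2):110+int(225/4.2),260+int(350/4.2):260+int(395/4.2)].reshape(-1,3);q=q[(q[:,0]>.47)&(q[:,0]<.52)];print(q.mean(0),q.min(0),q.max(0))
"
python3 - <<'E'
import sys; sys.path.insert(0,'.')
from h import *
crop('scene',320,145,375,215,8,'e3.png')
E
```

```text
0.0 [370.6 283.6]
0.041 [373.1 214.1]
0.053 [373.8 193.2]
bottom (array([346.1, 272.3]), array([395.1, 295.2])) top cap (array([352.6, 184.1]), array([395.1, 202.3]))
[-9.4 -7.8]
[-16.3   4. ]
p1 (array([336.7, 343.2]), array([395.3, 372.7])) p2 (array([138.7, 364.9]), array([198.5, 395.6]))
[ 0.49777338 -0.02394224  0.14626141] [ 0.49105095 -0.04207755  0.13349487] [ 0.51049585 -0.00828464  0.16169288]
```

View pics/e3.png

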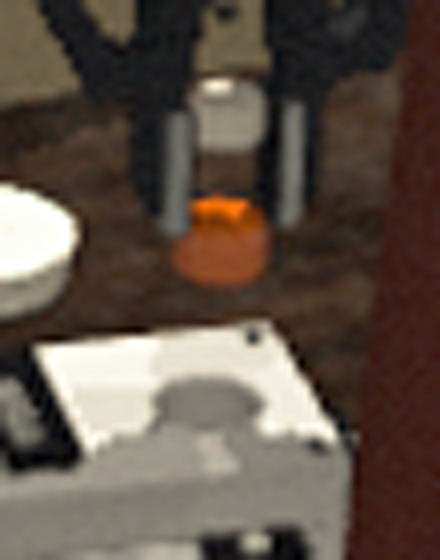

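```bash
python3 -c "
from h import *
go([.5068,-.0285,.085],75.3)
"
```

```text
tcp [ 0.5022 -0.0277  0.1132] delta cm [ 2.82 -0.47  0.04] x [-0.002  0.001 -1.   ] jaw deg 75.33
  turn [ 0.03 -0.   -0.14]
  turn [-1.7997e+02  2.2000e-01 -1.0000e-02]
```

```bash
python3 -m inch '[{"fingers":-1,"delta_pos":[1.5,-0.45,0],"twist":[0,0,0]},{"fingers":-1,"delta_pos":[1.3,0,0],"twist":[0,0,0]},{"fingers":-1,"delta_pos":[0,0,0],"twist":[0,0,0]},{"fingers":-1,"delta_pos":[0,0,0],"twist":[0,0,0]},{"fingers":-1,"delta_pos":[0,0,0],"twist":[0,0,0]}]'; python3 -c "
from h import *
go([.5068,-.0285,.055],75.3)
grab('scene');crop('scene',310,145,375,215,8,'e4.png')
f=load('scene');p,M=tool()
def e(X): u,v=proj(f,X);return (u-310+.5)*8,(v-145+.5)*8
a=np.linspace(0,2*np.pi,200)
def ext(c,r): 
    q=np.array([e(c+r*np.array([np.cos(t),np.sin(t),0])) for t in a]);return q.min(0).round(1),q.max(0).round(1)
b=p-[0,0,.0156]
print('bottom',ext(b,.013),'top cap',ext(b+[0,0,.053],.011))
for d in([.01,0,0],[0,.01,0]): print(np.round(np.array(e(b+d))-e(b),1))
"
```

```text
time: 5.15
tool_pos: [0.5078, -0.0293, 0.0868]
tool_rot: [0.56, -0.432, 0.56, 0.432]
contact_force: [-0.4, -0.2, -0.5]
gripper_width: 0.279
tcp [ 0.5078 -0.0293  0.0868] delta cm [3.18 0.12 0.05] x [ 0.001 -0.    -1.   ] jaw deg 75.31
  turn [0.01 0.   0.06]
  turn [-1.7999e+02 -9.0000e-02  0.0000e+00]
bottom (array([252. , 310.5]), array([343.6, 355. ])) top cap (array([263.9, 147.7]), array([343.5, 183.2]))
[-17.5 -15.1]
[-30.6   7.8]
```

View pics/e4.png

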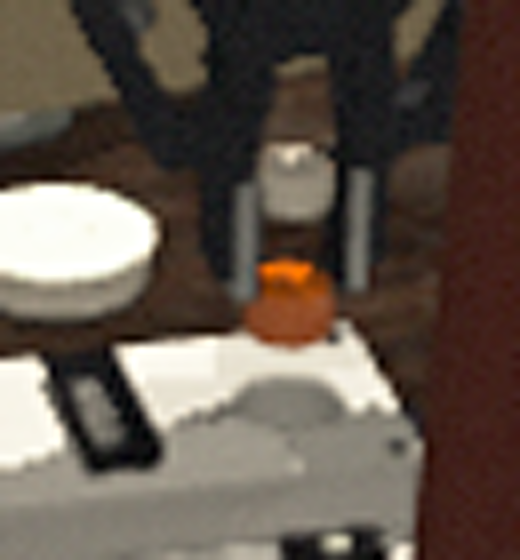

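```bash
python3 -c "
from h import *
f=load('scene');c=cloud(f);p,M=tool()
sub=f['pixels'][145:175,338:354];q=c[145:175,338:354]
m=(sub.min(-1)>70)&(q[...,0]>.47)&(q[...,0]<.53)&(q[...,2]>.09)
print(m.sum(),q[m].mean(0).round(4),q[m].min(0).round(4),q[m].max(0).round(4));print((q[m].mean(0)-p).round(4))
hs=f['pixels'][180:205,338:355].astype(int);q=c[180:205,338:355];m=(hs[...,2]>hs[...,0]+60)
print('or',m.sum(),q[m].mean(0).round(4),q[m].min(0).round(4),q[m].max(0).round(4))
"
```

```text
89 [ 0.5046 -0.0229  0.1208] [ 0.4973 -0.0378  0.1098] [ 0.5196 -0.0067  0.1261]
[-0.0032  0.0065  0.034 ]
or 77 [ 0.5022 -0.0237  0.0818] [ 0.4949 -0.0428  0.05  ] [ 0.5405 -0.0144  0.0944]
```

```bash
python3 -c "
from h import *
f=load('scene')
a=np.linspace(0,2*np.pi,200)
def mk(u0,v0,s):
    def e(X): u,v=proj(f,X);return (u-u0+.5)*s,(v-v0+.5)*s
    return e
def ext(e,c,r): 
    q=np.array([e(c+r*np.array([np.cos(t),np.sin(t),0])) for t in a]);return q.min(0).round(1),q.max(0).round(1)
e=mk(150,180,4.2);b=np.array([.4025,.2988,0])
print('d4 cap',ext(e,b+[0,0,.053],.011),'bot',ext(e,b,.013))
for d in([.01,0,0],[0,.01,0]): print(np.round(np.array(e(b+d))-e(b),1))
"
python3 -c "
import cv2
a=cv2.imread('pics/d4.png');cv2.imwrite('pics/d5.png',cv2.resize(a[280:480,220:380],None,fx=3,fy=3))"
```

```text
d4 cap (array([270.8, 319.4]), array([321.9, 351. ])) bot (array([280.5, 408.8]), array([338.9, 447.3]))
[ -6.4 -13.1]
[-21.6   6.7]
```

View pics/d5.png

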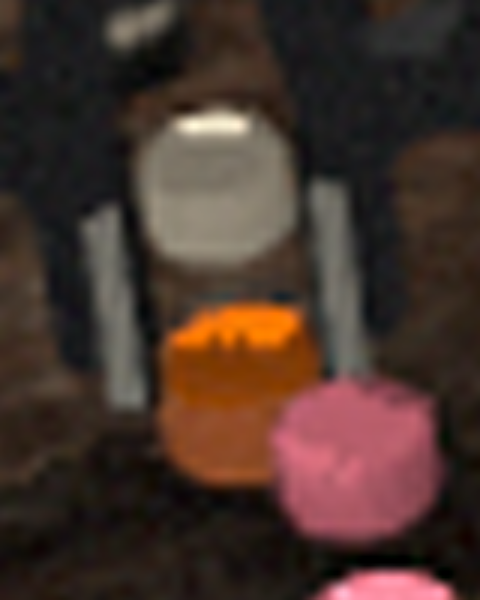

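Run:
```python
from h import *
import cv2
for n in('scene','top'):
    im=cv2.imread('pics/%s0.png'%n)
    def c(u0,v0,w,h,s,o): cv2.imwrite('pics/'+o,cv2.resize(im[v0:v0+h,u0:u0+w],None,fx=s,fy=s,interpolation=cv2.INTER_CUBIC))
    if n=='scene': c(205,250,32,32,18,'f1.png'); c(340-10,182,48,30,16,'f2.png')
    else: c(200,240,32,32,18,'f3.png');c(335,195,48,32,16,'f4.png')
a=[cv2.resize(cv2.imread('pics/f%d.png'%i),(390,290)) for i in (1,2,3,4)]
cv2.imwrite('pics/f.png',np.vstack([np.hstack(a[:2]),np.hstack(a[2:])]))
```

```text
(no output)
```

View pics/f.png

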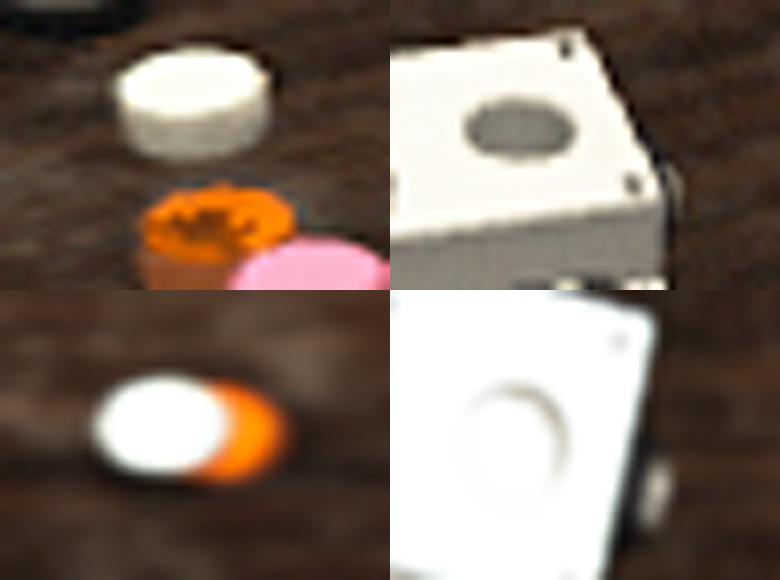

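Run:
```python
from h import *
s=load('scene');t=load('top')
print('vial',at_z(s,220.25,258.55,.053),at_z(t,212.8,254.35,.053))
print('p1',at_z(s,345.5,194.8,.05),at_z(t,349.6,211.4,.05))
print(tool()[0])
```

```text
vial [0.40440363 0.29791849 0.053     ] [0.40206427 0.29477523 0.053     ]
p1 [ 0.50625745 -0.02591638  0.05      ] [ 0.50426608 -0.02793132  0.05      ]
[ 0.50786172 -0.02932267  0.08687052]
```

```bash
python3 -m inch '[{"fingers":-1,"delta_pos":[1.0,0.55,0.18],"twist":[0,0,0]},{"fingers":-1,"delta_pos":[0,0,0],"twist":[0,0,0]},{"fingers":-1,"delta_pos":[0,0,0],"twist":[0,0,0]},{"fingers":-1,"delta_pos":[0,0,0],"twist":[0,0,0]}]'; python3 -c "
from h import *
go([.5030,-.0262,.055],75.3)
grab('scene');crop('scene',310,145,375,215,8,'e5.png')
f=load('scene');p,M=tool()
def e(X): u,v=proj(f,X);return (u-310+.5)*8,(v-145+.5)*8
a=np.linspace(0,2*np.pi,200)
def ext(c,r): 
    q=np.array([e(c+r*np.array([np.cos(t),np.sin(t),0])) for t in a]);return q.min(0).round(1),q.max(0).round(1)
b=p-[0,0,.0156]
print('bottom',ext(b,.013),'top cap',ext(b+[0,0,.053],.011))
"
```

```text
time: 5.7
tool_pos: [0.5028, -0.0262, 0.0765]
tool_rot: [0.56, -0.432, 0.56, 0.432]
contact_force: [-0.8, 0.7, -0.3]
gripper_width: 0.278
tcp [ 0.5028 -0.0262  0.0765] delta cm [ 2.15 -0.02  0.01] x [ 0. -0. -1.] jaw deg 75.31
  turn [ 0.01 -0.    0.02]
  turn [-1.7999e+02 -4.0000e-02 -0.0000e+00]
bottom (array([250.4, 351.9]), array([341.9, 397.3])) top cap (array([262.2, 190.3]), array([341.8, 226.6]))
```

View pics/e5.png

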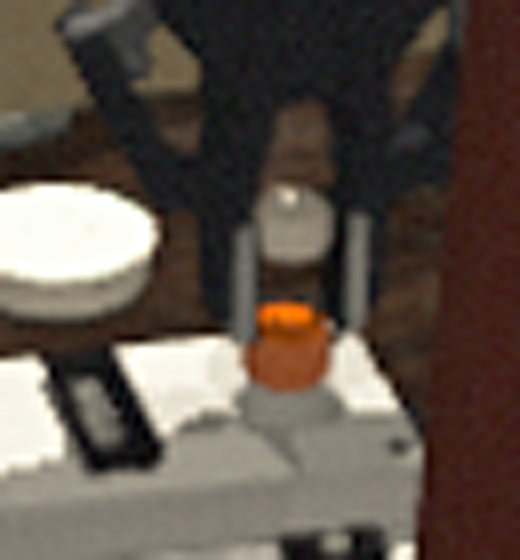

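```bash
python3 -m inch '[{"fingers":-1,"delta_pos":[1.0,0,0],"twist":[0,0,0]},{"fingers":-1,"delta_pos":[0.6,0,0],"twist":[0,0,0]},{"fingers":-1,"delta_pos":[0,0,0],"twist":[0,0,0]}]'; python3 -m inch '[{"fingers":-1,"delta_pos":[0.6,0,0],"twist":[0,0,0]},{"fingers":-1,"delta_pos":[0,0,0],"twist":[0,0,0]},{"fingers":-1,"delta_pos":[0,0,0],"twist":[0,0,0]}]'; python3 -c "
from h import *
grab('scene');crop('scene',310,145,375,215,8,'e6.png')
go([.5030,-.0262,.054],75.3)"
```

```text
time: 6.12
tool_pos: [0.5021, -0.0261, 0.0593]
tool_rot: [0.559, -0.432, 0.56, 0.432]
contact_force: [-0.2, 0.1, -0.8]
gripper_width: 0.275
time: 6.5
tool_pos: [0.5026, -0.0261, 0.0543]
tool_rot: [0.56, -0.432, 0.56, 0.432]
contact_force: [-0.7, 1.1, -0.2]
gripper_width: 0.275
tcp [ 0.5026 -0.0261  0.0544] delta cm [ 0.04 -0.04  0.  ] x [ 0.  0. -1.] jaw deg 75.31
  turn [ 0.01  0.   -0.  ]
  turn [-1.7999e+02  0.0000e+00  1.0000e-02]
```

View pics/e6.png

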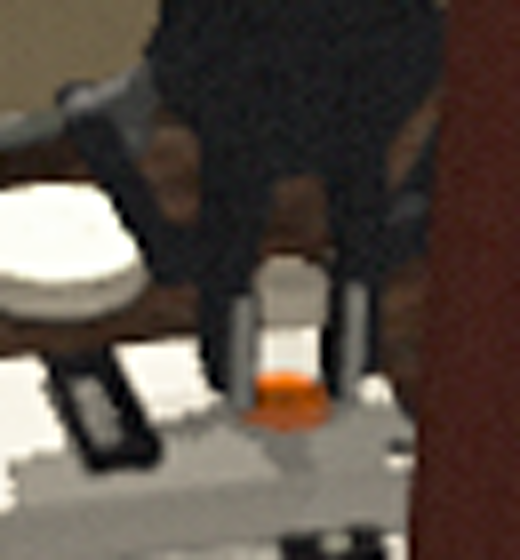

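```bash
python3 -m inch '[{"fingers":0,"delta_pos":[0,0,0],"twist":[0,0,0]},{"fingers":0,"delta_pos":[0,0,0],"twist":[0,0,0]},{"fingers":0,"delta_pos":[0,0,0],"twist":[0,0,0]},{"fingers":0,"delta_pos":[0,0,0],"twist":[0,0,0]}]';python3 -m inch '[{"fingers":0,"delta_pos":[-2,0,0],"twist":[0,0,0]},{"fingers":0,"delta_pos":[-5,0,0],"twist":[0,0,0]},{"fingers":0,"delta_pos":[-5,0,0],"twist":[0,0,0]},{"fingers":0,"delta_pos":[0,0,0],"twist":[0,0,0]}]'; python3 -c "
from h import *
grab('scene');crop('scene',310,145,375,215,8,'e7.png')
go([.588,.342,.17],75.3)"
```

```text
time: 7.05
tool_pos: [0.5026, -0.0262, 0.0543]
tool_rot: [0.56, -0.432, 0.56, 0.432]
contact_force: [0.3, 0.4, -0.1]
gripper_width: 0.504
time: 7.55
tool_pos: [0.5058, -0.0268, 0.18]
tool_rot: [0.562, -0.435, 0.557, 0.429]
contact_force: [0.4, -0.2, 0.7]
gripper_width: 0.501
tcp [ 0.5041 -0.0264  0.177 ] delta cm [ 0.7   1.23 37.77] x [ 0.005 -0.001 -1.   ] jaw deg 75.31
  turn [0.01 0.02 0.29]
  turn [-1.7999e+02 -4.6000e-01  3.0000e-02]
```

View pics/e7.png

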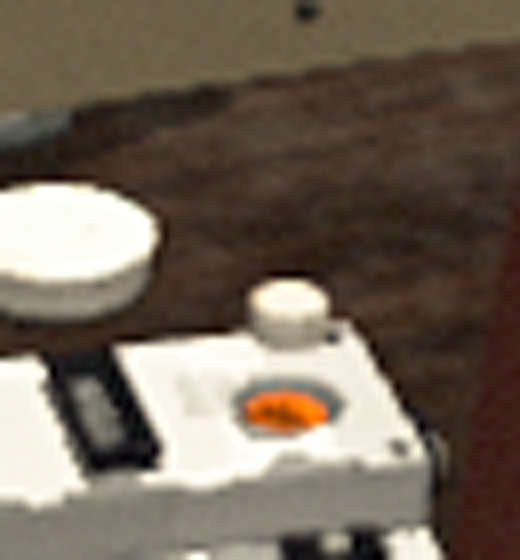

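Run:
```python
from h import *
s=cv2.imread('pics/scene0.png');t=cv2.imread('pics/top0.png')
a=cv2.resize(s[205:245,158:198],None,fx=10,fy=10,interpolation=cv2.INTER_CUBIC);b=cv2.resize(t[160:200,180:220],None,fx=10,fy=10,interpolation=cv2.INTER_CUBIC)
cv2.imwrite('pics/g.png',np.clip(np.hstack([a,b]).astype(float)*1.8,0,255))
```

```text
[ WARN:0@0.517] global loadsave.cpp:1063 imwrite_ Unsupported depth image for selected encoder is fallbacked to CV_8U.
```

View pics/g.png

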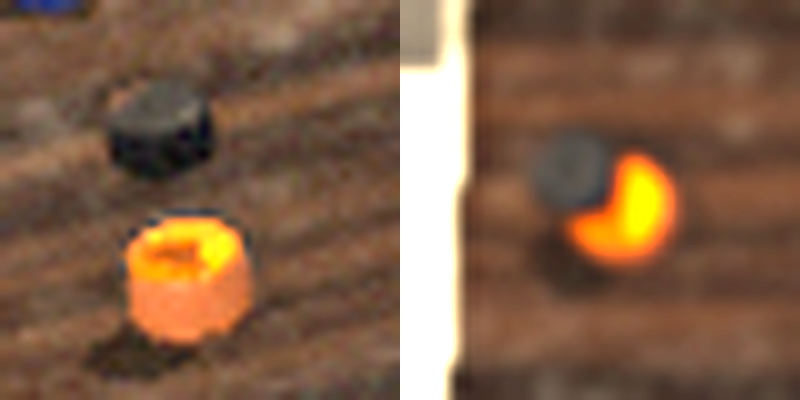

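Run:
```python
from h import *
s=load('scene');t=load('top')
print(at_z(s,173.6,214.5,.053),at_z(t,196.6,176.5,.053))
for x in ([.588,.342,.16],): go(x,75.3)
```

```text
[0.59570707 0.34401834 0.053     ] [0.5901211  0.34234165 0.053     ]
tcp [ 0.5041 -0.0264  0.177 ] delta cm [ 1.7   1.24 37.77] x [ 0.005 -0.001 -1.   ] jaw deg 75.31
  turn [0.01 0.02 0.29]
  turn [-1.7999e+02 -4.6000e-01  3.0000e-02]
```

```bash
python3 -m inch '[{"fingers":1,"delta_pos":[0,0.1,4.8],"twist":[0,0,0]},{"fingers":1,"delta_pos":[0,0.1,4.8],"twist":[0,0,0]},{"fingers":1,"delta_pos":[0,0.1,4.8],"twist":[0,0,0]},{"fingers":1,"delta_pos":[0,0.1,4.8],"twist":[0,0,0]},{"fingers":1,"delta_pos":[0,0.1,4.8],"twist":[0,0,0]}]';python3 -m inch '[{"fingers":1,"delta_pos":[0,0.1,4.8],"twist":[0,0,0]},{"fingers":1,"delta_pos":[0,0.1,4.8],"twist":[0,0,0]},{"fingers":1,"delta_pos":[2,0.1,4.2],"twist":[0,0,0]},{"fingers":1,"delta_pos":[2,0,0],"twist":[0,0,0]},{"fingers":1,"delta_pos":[0,0,0],"twist":[0,0,0]}]'; python3 -m inch '[{"fingers":1,"delta_pos":[0,0,0],"twist":[0,0,0]}]'; python3 -c "
from h import *
go([.591,.3425,.015],75.3)
grab('scene','h1.png')"
```

```text
time: 8.22
tool_pos: [0.5577, 0.2086, 0.1719]
tool_rot: [0.559, -0.432, 0.561, 0.432]
contact_force: [0.2, -0.6, -0.3]
gripper_width: 1.001
time: 8.85
tool_pos: [0.5882, 0.34, 0.1294]
tool_rot: [0.557, -0.431, 0.563, 0.433]
contact_force: [0.6, -0.0, 0.6]
gripper_width: 1.002
time: 8.98
tool_pos: [0.5905, 0.3403, 0.1339]
tool_rot: [0.56, -0.432, 0.56, 0.432]
contact_force: [0.3, 0.5, 0.0]
gripper_width: 1.002
tcp [0.5905 0.3403 0.1339] delta cm [11.89  0.    0.24] x [-0.001 -0.001 -1.   ] jaw deg 75.24
  turn [-0.06 -0.05 -0.04]
  turn [ 1.7994e+02 -6.0000e-02  7.0000e-02]
```

View pics/h1.png

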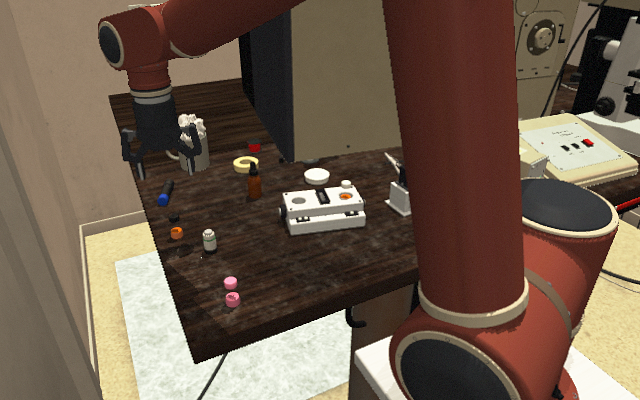

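```bash
python3 -m inch '[{"fingers":1,"delta_pos":[4,0,0.24],"twist":[0,0,0]},{"fingers":1,"delta_pos":[4,0,0],"twist":[0,0,0]},{"fingers":1,"delta_pos":[0,0,0],"twist":[0,0,0]}]'; python3 -c "
from h import *
go([.591,.3425,.015],75.3)
grab('scene');crop('scene',120,130,220,260,4.5,'h2.png')"
```

```text
time: 9.4
tool_pos: [0.5891, 0.342, 0.0512]
tool_rot: [0.558, -0.431, 0.562, 0.432]
contact_force: [-1.0, 0.2, 0.3]
gripper_width: 0.999
tcp [0.5891 0.342  0.0512] delta cm [ 3.62 -0.19  0.12] x [-0.006 -0.003 -1.   ] jaw deg 75.25
  turn [-0.05 -0.24 -0.29]
  turn [179.95  -0.46   0.38]
```

View pics/h2.png

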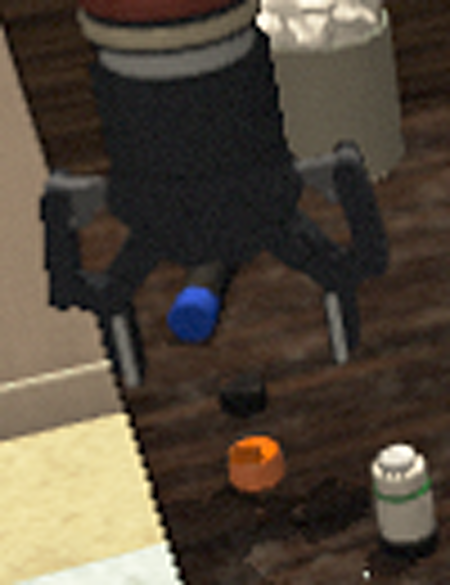

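Vial A (black cap) at crop (243,395) lies between the fingertips (130,385) and (340,360), centred. Descending and closing.

```bash
python3 -m inch '[{"fingers":1,"delta_pos":[2,0,0],"twist":[0,0,0]},{"fingers":1,"delta_pos":[1.7,0,0],"twist":[0,0,0]},{"fingers":1,"delta_pos":[0,0,0],"twist":[0,0,0]},{"fingers":1,"delta_pos":[0,0,0],"twist":[0,0,0]}]'; python3 -c "
from h import *
go([.591,.3425,.015],75.3)"
python3 -m inch '[{"fingers":-1,"delta_pos":[0,0,0],"twist":[0,0,0]},{"fingers":-1,"delta_pos":[0,0,0],"twist":[0,0,0]},{"fingers":-1,"delta_pos":[0,0,0],"twist":[0,0,0]},{"fingers":-1,"delta_pos":[0,0,0],"twist":[0,0,0]},{"fingers":-1,"delta_pos":[0,0,0],"twist":[0,0,0]}]'; python3 -m inch '[{"fingers":-1,"delta_pos":[0,0,0],"twist":[0,0,0]}]'; python3 -c "
from h import *
go([.591,.3425,.015],75.3)
grab('scene');crop('scene',120,150,220,260,5,'h3.png')
f=load('scene');p,M=tool()
def e(X): u,v=proj(f,X);return (u-120+.5)*5,(v-150+.5)*5
a=np.linspace(0,2*np.pi,200)
def ext(c,r): 
    q=np.array([e(c+r*np.array([np.cos(t),np.sin(t),0])) for t in a]);return q.min(0).round(1),q.max(0).round(1)
b=p*[1,1,0]
print('bottom',ext(b,.013),'top cap',ext(b+[0,0,.053],.011))
for d in([.01,0,0],[0,.01,0]): print(np.round(np.array(e(b+d))-e(b),1))
"
```

```text
time: 9.95
tool_pos: [0.5915, 0.3439, 0.0174]
tool_rot: [0.56, -0.432, 0.56, 0.432]
contact_force: [0.0, -0.0, -0.1]
gripper_width: 1.0
tcp [0.5915 0.3439 0.0174] delta cm [ 0.24  0.01 -0.15] x [ 0.  0. -1.] jaw deg 75.31
  turn [0.01 0.01 0.01]
  turn [-1.7999e+02 -2.0000e-02  1.0000e-02]
time: 10.58
tool_pos: [0.5918, 0.344, 0.0179]
tool_rot: [0.56, -0.432, 0.559, 0.432]
contact_force: [-0.6, 0.1, 2.3]
gripper_width: 0.271
time: 10.7
tool_pos: [0.5918, 0.344, 0.0179]
tool_rot: [0.56, -0.432, 0.559, 0.432]
contact_force: [0.2, -0.1, 3.4]
gripper_width: 0.277
tcp [0.5918 0.344  0.0179] delta cm [ 0.29  0.04 -0.17] x [ 0.001  0.    -1.   ] jaw deg 75.31
  turn [0.01 0.04 0.05]
  turn [-1.7999e+02 -8.0000e-02  6.0000e-02]
bottom (array([261.5, 414.4]), array([322.8, 449.1])) top cap (array([245.5, 315.5]), array([299. , 343.7]))
[ -4.8 -11.8]
[-23.2   6. ]
```

View pics/h3.png

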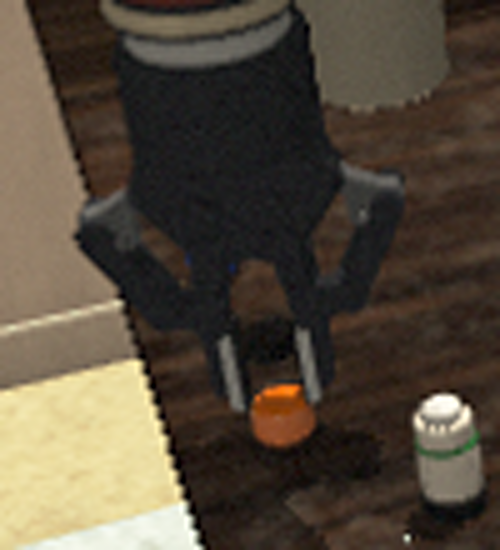

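```bash
python3 -m inch '[{"fingers":-1,"delta_pos":[-3,0,0],"twist":[0,0,0]},{"fingers":-1,"delta_pos":[-5,0,0],"twist":[0,0,0]},{"fingers":-1,"delta_pos":[-5,0,0],"twist":[0,0,0]},{"fingers":-1,"delta_pos":[0,0,0],"twist":[0,0,0]}]'; python3 -c "
from h import *
go([.5307,.0802,.12],75.3)"
```

```text
time: 11.25
tool_pos: [0.5942, 0.3452, 0.1535]
tool_rot: [0.563, -0.433, 0.556, 0.431]
contact_force: [1.5, 0.1, 0.2]
gripper_width: 0.272
tcp [0.5942 0.3452 0.1535] delta cm [  3.18  -0.55 -27.26] x [ 0.009  0.004 -1.   ] jaw deg 75.31
  turn [0.01 0.35 0.44]
  turn [-179.98   -0.7     0.55]
```

```bash
python3 -m inch '[{"fingers":-1,"delta_pos":[0,0,-4.5],"twist":[0,0,0]},{"fingers":-1,"delta_pos":[0,0,-4.5],"twist":[0,0,0]},{"fingers":-1,"delta_pos":[0,0,-4.5],"twist":[0,0,0]},{"fingers":-1,"delta_pos":[0,0,-4.5],"twist":[0,0,0]},{"fingers":-1,"delta_pos":[0,0,-4.5],"twist":[0,0,0]}]';python3 -m inch '[{"fingers":-1,"delta_pos":[1.5,0,-4.5],"twist":[0,0,0]},{"fingers":-1,"delta_pos":[2.5,0,0],"twist":[0,0,0]},{"fingers":-1,"delta_pos":[0,0,0],"twist":[0,0,0]},{"fingers":-1,"delta_pos":[0,0,0],"twist":[0,0,0]},{"fingers":-1,"delta_pos":[0,0,0],"twist":[0,0,0]}]'; python3 -c "
from h import *
go([.5307,.0802,.0785],75.3)"
```

```text
time: 11.88
tool_pos: [0.5326, 0.1248, 0.1453]
tool_rot: [0.559, -0.431, 0.561, 0.433]
contact_force: [0.5, -0.0, -0.6]
gripper_width: 0.273
time: 12.5
tool_pos: [0.5236, 0.0832, 0.1083]
tool_rot: [0.56, -0.433, 0.559, 0.432]
contact_force: [-0.5, 0.1, -0.2]
gripper_width: 0.272
tcp [0.5236 0.0832 0.1083] delta cm [ 2.98 -0.76 -0.11] x [ 0.002  0.    -1.   ] jaw deg 75.36
  turn [0.06 0.02 0.08]
  turn [-1.7994e+02 -1.3000e-01  4.0000e-02]
```

```bash
python3 -m inch '[{"fingers":-1,"delta_pos":[1.5,-0.75,-0.1],"twist":[0,0,0]},{"fingers":-1,"delta_pos":[1.4,0,0],"twist":[0,0,0]},{"fingers":-1,"delta_pos":[0,0,0],"twist":[0,0,0]},{"fingers":-1,"delta_pos":[0,0,0],"twist":[0,0,0]},{"fingers":-1,"delta_pos":[0,0,0],"twist":[0,0,0]}]'; python3 -c "
from h import *
go([.5307,.0802,.0785],75.3)
grab('scene');crop('scene',270,150,335,220,8,'i1.png')
f=load('scene')
def e(X): u,v=proj(f,X);return (u-270+.5)*8,(v-150+.5)*8
a=np.linspace(0,2*np.pi,200)
def ext(c,r): 
    q=np.array([e(c+r*np.array([np.cos(t),np.sin(t),0])) for t in a]);return q.min(0).round(1),q.max(0).round(1)
b=tool()[0]-[0,0,.0179]
print(ext(b,.013),ext(b*[1,1,0]+[0,0,.05],.013),'hole',ext(np.array([.533,.0795,.05]),.016))
for d in([.01,0,0],[0,.01,0]): print(np.round(np.array(e(b+d))-e(b),1))
"
python3 - <<'E'
import cv2
im=cv2.imread('pics/scene0.png');cv2.imwrite('pics/i0.png',cv2.resize(im[150:220,270:335],None,fx=8,fy=8,interpolation=cv2.INTER_CUBIC))
E
```

```text
time: 13.12
tool_pos: [0.5302, 0.0798, 0.0788]
tool_rot: [0.56, -0.432, 0.56, 0.432]
contact_force: [-0.4, -0.0, 0.3]
gripper_width: 0.27
tcp [0.5302 0.0798 0.0788] delta cm [ 0.03 -0.04  0.05] x [ 0.001 -0.    -1.   ] jaw deg 75.31
  turn [0.01 0.01 0.05]
  turn [-1.7999e+02 -7.0000e-02  2.0000e-02]
(array([190.2, 353.2]), array([283.6, 400.5])) (array([191.4, 386.7]), array([284.2, 434.5])) hole (array([177.7, 376.7]), array([291.7, 435.2]))
[-14.9 -16.1]
[-32.7   8.3]
```

View pics/i1.png

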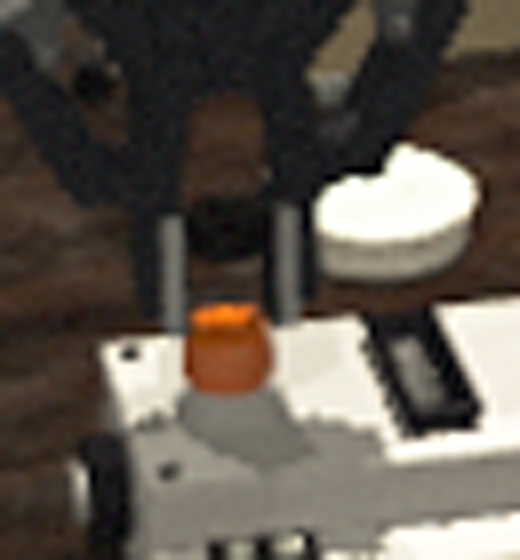

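View pics/i0.png

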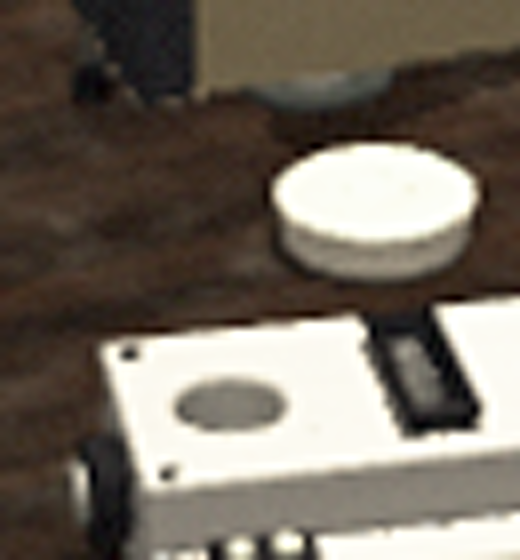

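```bash
python3 -m inch '[{"fingers":-1,"delta_pos":[1.0,0,0],"twist":[0,0,0]},{"fingers":-1,"delta_pos":[0.6,0,0],"twist":[0,0,0]},{"fingers":-1,"delta_pos":[0,0,0],"twist":[0,0,0]}]'; python3 -m inch '[{"fingers":-1,"delta_pos":[0.75,0,0],"twist":[0,0,0]},{"fingers":-1,"delta_pos":[0,0,0],"twist":[0,0,0]},{"fingers":-1,"delta_pos":[0,0,0],"twist":[0,0,0]}]'
```

```text
time: 13.55
tool_pos: [0.5301, 0.0796, 0.0617]
tool_rot: [0.56, -0.432, 0.56, 0.432]
contact_force: [3.0, -1.0, -1.6]
gripper_width: 0.273
time: 13.92
tool_pos: [0.5301, 0.0797, 0.0547]
tool_rot: [0.56, -0.432, 0.56, 0.432]
contact_force: [3.5, -0.3, -2.0]
gripper_width: 0.273
```

```bash
python3 -m inch '[{"fingers":-1,"delta_pos":[0,-0.15,0],"twist":[0,0,0]},{"fingers":-1,"delta_pos":[0,0,0],"twist":[0,0,0]}]'; python3 -c "
from h import *
grab('scene');crop('scene',270,150,335,220,8,'i2.png')"
```

```text
time: 14.18
tool_pos: [0.5306, 0.0796, 0.0545]
tool_rot: [0.559, -0.431, 0.56, 0.433]
contact_force: [-0.8, -0.2, -0.5]
gripper_width: 0.272
```

View pics/i2.png

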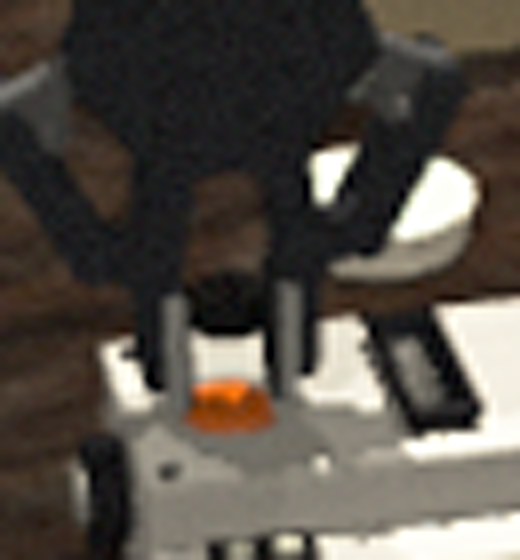

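Force gone, vial in the hole. Release (half open, clear of the slot lips) and rise.

```bash
python3 -m inch '[{"fingers":0,"delta_pos":[0,0,0],"twist":[0,0,0]},{"fingers":0,"delta_pos":[0,0,0],"twist":[0,0,0]},{"fingers":0,"delta_pos":[0,0,0],"twist":[0,0,0]},{"fingers":0,"delta_pos":[0,0,0],"twist":[0,0,0]}]';python3 -m inch '[{"fingers":0,"delta_pos":[-2,0,0],"twist":[0,0,0]},{"fingers":0,"delta_pos":[-5,0,0],"twist":[0,0,0]},{"fingers":0,"delta_pos":[-5,0,0],"twist":[0,0,0]},{"fingers":0,"delta_pos":[-2,0,0],"twist":[0,0,0]},{"fingers":0,"delta_pos":[0,0,0],"twist":[0,0,0]}]'; python3 -c "
from h import *
grab('scene');crop('scene',270,150,400,240,6,'i3.png')
go([.469,-.165,.20],93)"
```

```text
time: 14.72
tool_pos: [0.5313, 0.0794, 0.0548]
tool_rot: [0.56, -0.432, 0.56, 0.432]
contact_force: [0.9, -0.6, -0.4]
gripper_width: 0.501
time: 15.35
tool_pos: [0.5322, 0.0794, 0.1962]
tool_rot: [0.561, -0.433, 0.559, 0.431]
contact_force: [-0.0, 0.2, -0.5]
gripper_width: 0.501
tcp [0.531  0.0794 0.194 ] delta cm [ -0.6   -0.2  -25.22] x [-0.001 -0.    -1.   ] jaw deg 75.31
  turn [-17.69  -0.    -0.04]
  turn [ 1.6231e+02 -6.0000e-02  1.0000e-02]
```

View pics/i3.png

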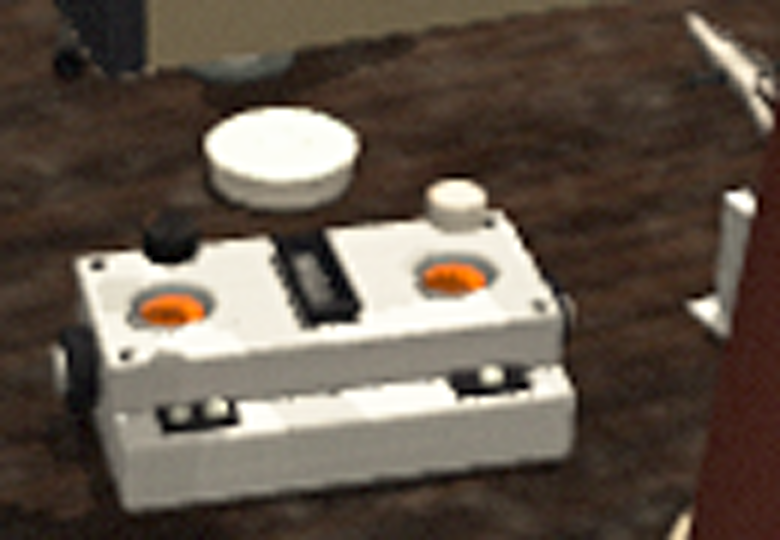

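Run:
```python
from h import *
s=cv2.imread('pics/scene0.png');t=cv2.imread('pics/top0.png')
a=cv2.resize(s[160:200,388:424],None,fx=11,fy=11,interpolation=cv2.INTER_CUBIC);b=cv2.resize(t[208:248,392:424],None,fx=11,fy=11,interpolation=cv2.INTER_CUBIC)
cv2.imwrite('pics/j.png',np.clip(np.hstack([a,b]).astype(float)*3,0,255).astype(np.uint8))
```

```text
(no output)
```

View pics/j.png

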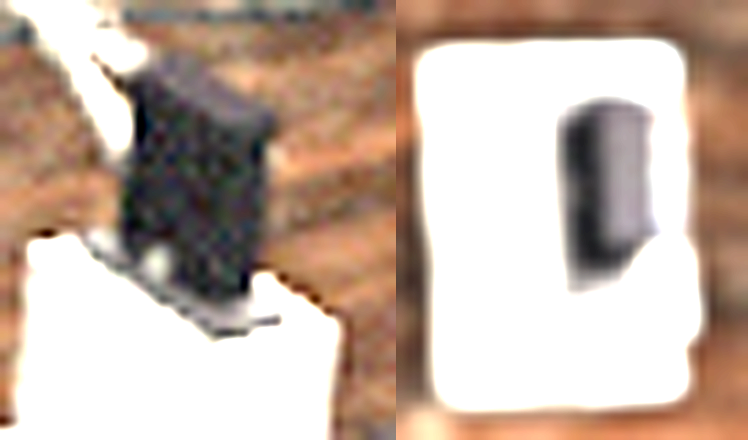

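Run:
```python
from h import *
s=load('scene');t=pickle.load(open('/tmp/top.pkl','rb'))
print(at_z(s,406.1,168,.104),at_z(t,412.7,223,.104),'foot',at_z(t,405.8,227.9,.005))
for z in(.005,):
  for a in((415,45),(432,408),(690,405),(685,45)): print(at_z(t,392+(a[0]-396)/11-.5,208+a[1]/11-.5,z).round(4))
```

```text
[ 0.46930129 -0.16272924  0.104     ] [ 0.46950768 -0.16630732  0.104     ] foot [ 0.46977972 -0.16795758  0.005     ]
[ 0.5104 -0.1382  0.005 ]
[ 0.4288 -0.1398  0.005 ]
[ 0.4294 -0.197   0.005 ]
[ 0.5103 -0.1988  0.005 ]
```

```bash
python3 -m inch '[{"fingers":0,"delta_pos":[0,0,-2],"twist":[-8.1,0,0]},{"fingers":0,"delta_pos":[0,0,-4],"twist":[-8.1,0,0]},{"fingers":0,"delta_pos":[0,0,-4.5],"twist":[0,0,0]},{"fingers":0,"delta_pos":[0,0,-4.5],"twist":[0,0,0]},{"fingers":0,"delta_pos":[0,0,0],"twist":[0,0,0]}]'; python3 -c "
from h import *
go([.4694,-.1645,.15],91.5)"
```

```text
time: 16.02
tool_pos: [0.5225, -0.0716, 0.1915]
tool_rot: [0.493, -0.504, 0.495, 0.507]
contact_force: [-0.1, 0.6, -0.4]
gripper_width: 0.496
tcp [ 0.5225 -0.0716  0.1915] delta cm [ 4.17  5.49 -9.18] x [-0.005  0.001 -1.   ] jaw deg 91.27
  turn [-0.23  0.07 -0.29]
  turn [ 1.7977e+02 -4.6000e-01 -1.1000e-01]
```

```bash
python3 -m inch '[{"fingers":0,"delta_pos":[0,2.7,-4.5],"twist":[0,0,0]},{"fingers":0,"delta_pos":[2,2.7,-4.6],"twist":[0,0,0]},{"fingers":0,"delta_pos":[2,0,0],"twist":[0,0,0]},{"fingers":0,"delta_pos":[0,0,0],"twist":[0,0,0]},{"fingers":0,"delta_pos":[0,0,0],"twist":[0,0,0]}]'; python3 -c "
from h import *
go([.4694,-.1645,.07],91.5)
grab('scene');crop('scene',370,100,450,240,4.2,'k1.png');grab('top','k2.png')
f=load('scene');print(np.array(proj(f,tool()[0]-[0,0,.04])))"
```

```text
time: 16.65
tool_pos: [0.4728, -0.1608, 0.1545]
tool_rot: [0.493, -0.507, 0.493, 0.507]
contact_force: [0.6, 0.0, -0.0]
gripper_width: 0.5
tcp [ 0.4728 -0.1608  0.1545] delta cm [ 8.45  0.35 -0.37] x [-0.001  0.001 -1.   ] jaw deg 91.62
  turn [ 0.12  0.04 -0.03]
  turn [-1.7988e+02  5.0000e-02  7.0000e-02]
[404.98363717 162.895208  ]
```

View pics/k1.png

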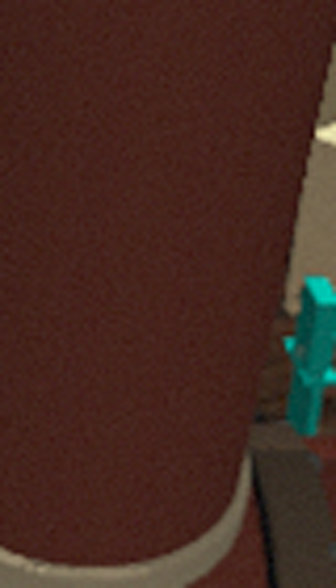

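View pics/k2.png

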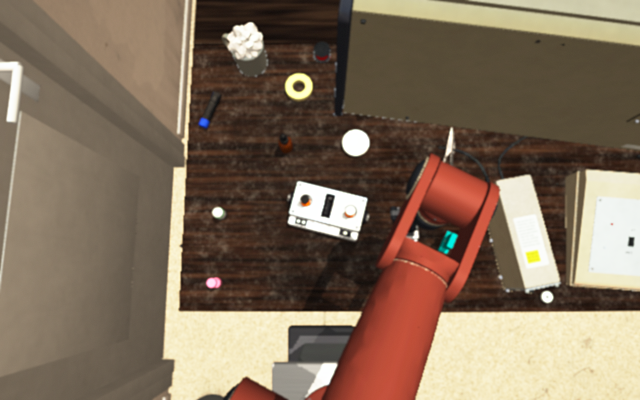

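```bash
python3 -m inch '[{"fingers":0,"delta_pos":[2,0.35,-0.37],"twist":[0,0,0]},{"fingers":0,"delta_pos":[2,0,0],"twist":[0,0,0]},{"fingers":0,"delta_pos":[0,0,0],"twist":[0,0,0]}]';python3 -m inch '[{"fingers":0,"delta_pos":[2,0,0],"twist":[0,0,0]},{"fingers":0,"delta_pos":[0,0,0],"twist":[0,0,0]},{"fingers":0,"delta_pos":[0,0,0],"twist":[0,0,0]}]'; python3 -c "
from h import *
go([.4694,-.1645,.07],91.5)"
```

```text
time: 17.12
tool_pos: [0.4673, -0.1649, 0.112]
tool_rot: [0.493, -0.505, 0.494, 0.508]
contact_force: [-0.9, 0.2, 0.0]
gripper_width: 0.5
time: 17.5
tool_pos: [0.4695, -0.166, 0.0956]
tool_rot: [-0.493, 0.507, -0.493, -0.506]
contact_force: [0.5, 0.4, -0.8]
gripper_width: 0.497
tcp [ 0.4695 -0.166   0.0956] delta cm [2.56 0.   0.15] x [ 0.001 -0.001 -1.   ] jaw deg 91.51
  turn [ 0.01 -0.03  0.05]
  turn [-1.7999e+02 -8.0000e-02 -5.0000e-02]
```

```bash
python3 -m inch '[{"fingers":0,"delta_pos":[1.5,0,0.1],"twist":[0,0,0]},{"fingers":0,"delta_pos":[0.9,0,0],"twist":[0,0,0]},{"fingers":0,"delta_pos":[0,0,0],"twist":[0,0,0]},{"fingers":0,"delta_pos":[0,0,0],"twist":[0,0,0]}]';python3 -m inch '[{"fingers":-1,"delta_pos":[0,0,0],"twist":[0,0,0]},{"fingers":-1,"delta_pos":[0,0,0],"twist":[0,0,0]},{"fingers":-1,"delta_pos":[0,0,0],"twist":[0,0,0]},{"fingers":-1,"delta_pos":[0,0,0],"twist":[0,0,0]},{"fingers":-1,"delta_pos":[0,0,0],"twist":[0,0,0]}]'; python3 -c "
from h import *
st=manip.state();print(st['contact_force'],st['ft_torque']);go([.4694,-.1645,.07],91.5)"
```

```text
time: 18.0
tool_pos: [0.469, -0.1648, 0.0708]
tool_rot: [0.493, -0.507, 0.493, 0.507]
contact_force: [0.1, -0.0, 0.1]
gripper_width: 0.5
time: 18.62
tool_pos: [0.4693, -0.165, 0.0712]
tool_rot: [-0.493, 0.507, -0.493, -0.506]
contact_force: [0.7, -0.3, 2.6]
gripper_width: 0.156
[ 0.73456485 -0.26875498  2.61464956] [-0.09976593  0.04204291 -0.00790025]
tcp [ 0.4693 -0.165   0.0712] delta cm [ 0.12 -0.01  0.05] x [ 0.001 -0.001 -1.   ] jaw deg 91.51
  turn [ 0.01 -0.03  0.04]
  turn [-1.7999e+02 -6.0000e-02 -5.0000e-02]
```

```bash
python3 -m inch '[{"fingers":-1,"delta_pos":[-1,0,0],"twist":[0,0,0]},{"fingers":-1,"delta_pos":[-1.5,0,0],"twist":[0,0,0]},{"fingers":-1,"delta_pos":[0,0,0],"twist":[0,0,0]}]';python3 -m inch '[{"fingers":-1,"delta_pos":[-2.5,0,0],"twist":[0,0,0]},{"fingers":-1,"delta_pos":[-3,0,0],"twist":[0,0,0]},{"fingers":-1,"delta_pos":[-3,0,0],"twist":[0,0,0]},{"fingers":-1,"delta_pos":[0,0,0],"twist":[0,0,0]},{"fingers":-1,"delta_pos":[0,0,0],"twist":[0,0,0]}]'; python3 -c "
from h import *
go([.5188,.0245,.19],75.3)"
```

```text
time: 19.0
tool_pos: [0.4702, -0.165, 0.0979]
tool_rot: [-0.494, 0.507, -0.493, -0.506]
contact_force: [0.3, -0.1, -0.5]
gripper_width: 0.149
time: 19.62
tool_pos: [0.4685, -0.1643, 0.1797]
tool_rot: [0.493, -0.506, 0.493, 0.507]
contact_force: [-0.7, 0.2, -1.1]
gripper_width: 0.155
tcp [ 0.4685 -0.1643  0.1797] delta cm [-1.01 -5.53 18.74] x [-0.001  0.001 -1.   ] jaw deg 91.51
  turn [16.21  0.06 -0.08]
  turn [-1.6379e+02  1.2000e-01  9.0000e-02]
```

```bash
python3 -m inch '[{"fingers":-1,"delta_pos":[-1,-1,3],"twist":[8.1,0,0]},{"fingers":-1,"delta_pos":[0,-1,4],"twist":[8.1,0,0]},{"fingers":-1,"delta_pos":[0,0,4],"twist":[0,0,0]},{"fingers":-1,"delta_pos":[0,0,0],"twist":[0,0,0]},{"fingers":-1,"delta_pos":[0,0,0],"twist":[0,0,0]}]'; python3 -c "
from h import *
go([.519,.0255,.18],75.3)"
```

```text
time: 20.25
tool_pos: [0.5021, -0.0573, 0.1893]
tool_rot: [0.559, -0.431, 0.56, 0.433]
contact_force: [-0.8, -0.4, -0.7]
gripper_width: 0.156
tcp [ 0.5021 -0.0573  0.1893] delta cm [0.92 0.46 8.44] x [-0.003  0.    -1.   ] jaw deg 75.33
  turn [ 0.03 -0.02 -0.15]
  turn [-1.7997e+02  2.4000e-01 -3.0000e-02]
```

```bash
python3 -m inch '[{"fingers":-1,"delta_pos":[0,0.23,4.2],"twist":[0,0,0]},{"fingers":-1,"delta_pos":[1,0.23,4.2],"twist":[0,0,0]},{"fingers":-1,"delta_pos":[1,0,0],"twist":[0,0,0]},{"fingers":-1,"delta_pos":[0,0,0],"twist":[0,0,0]},{"fingers":-1,"delta_pos":[0,0,0],"twist":[0,0,0]}]'; python3 -c "
from h import *
grab('scene');crop('scene',270,90,380,220,5,'l1.png');grab('top');crop('top',270,160,390,250,6,'l2.png')
go([.519,.0255,.13],75.3)
f=load('scene');p=tool()[0]
def e(X): u,v=proj(f,X);return np.round([(u-270+.5)*5,(v-90+.5)*5],1)
for z in(.067,.063,.015): print(z,e(p-[0,0,z]))
print(e([.519,.0255,.058]))"
```

```text
time: 20.88
tool_pos: [0.5197, 0.0238, 0.1708]
tool_rot: [0.56, -0.432, 0.56, 0.431]
contact_force: [-0.0, 0.0, -0.7]
gripper_width: 0.156
tcp [0.52   0.0241 0.1713] delta cm [4.13 0.13 0.11] x [ 0.001 -0.    -1.   ] jaw deg 75.21
  turn [-0.09 -0.    0.05]
  turn [1.7991e+02 7.0000e-02 0.0000e+00]
0.067 [270.1 432.4]
0.063 [270.1 424.4]
0.015 [270.7 325.6]
[267.8 524.6]
```

View pics/l1.png

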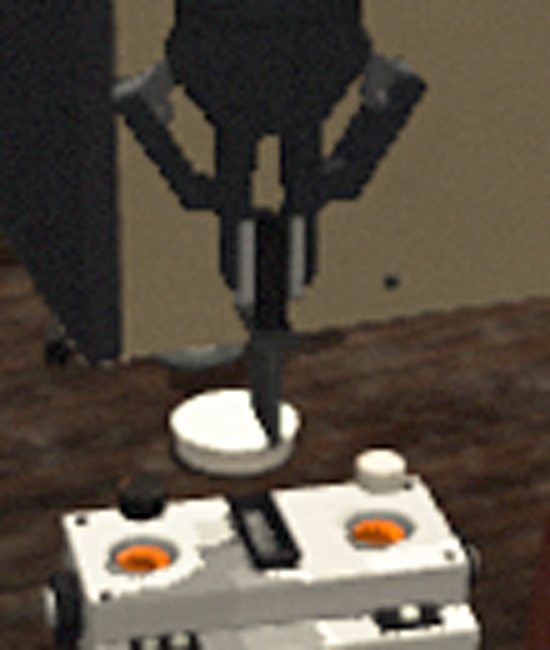

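View pics/l2.png

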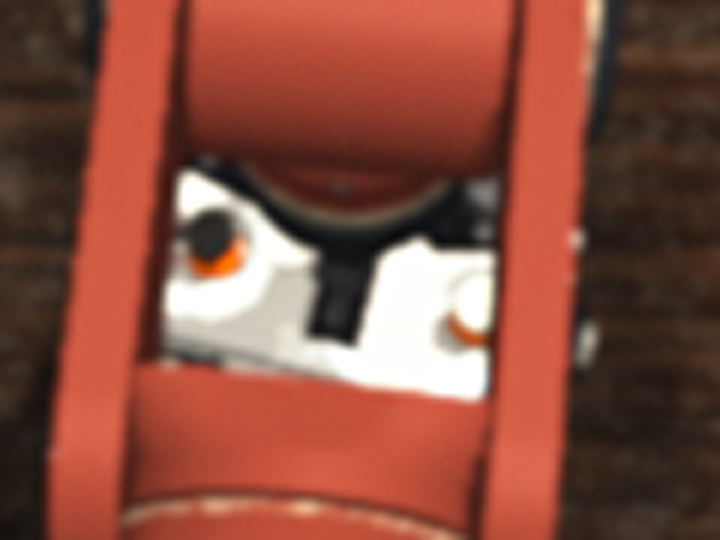

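Run:
```python
from h import *
f=load('scene')
a=cv2.resize(f['pixels'][150:210,300:345],None,fx=10,fy=10,interpolation=cv2.INTER_CUBIC)
a=np.clip(255*(a/255.)**.55,0,255).astype(np.uint8);cv2.imwrite('pics/l3.png',a)
p=tool()[0];y=np.radians(-14.75);X=np.array([np.cos(y),np.sin(y),0]);Y=np.array([-np.sin(y),np.cos(y),0])
def e(P): u,v=proj(f,P);return np.round([(u-300+.5)*10,(v-150+.5)*10],0)
E=p-[0,0,.067]
print('edge ends',e(E+.018*X),e(E-.018*X),'shoulder',e(E+.004*np.array([0,0,1])-.02*X-.003*Y),e(E+.004*np.array([0,0,1])-.02*X+.003*Y))
S=np.array([.519,.0255,.058])
print('mouth',[e(S+a*.026*X+b*.0085*Y).tolist() for a in(1,-1) for b in(1,-1)])
for d in([.01,0,0],[0,.01,0]): print(e(S+d)-e(S),e(E+d)-e(E))
```

```text
edge ends [223. 228.] [258. 303.] shoulder [274. 289.] [247. 292.]
mouth [[175.0, 398.0], [247.0, 390.0], [224.0, 511.0], [299.0, 503.0]]
[-21. -19.] [-21. -19.]
[-40.  10.] [-40.  10.]
```

View pics/l3.png

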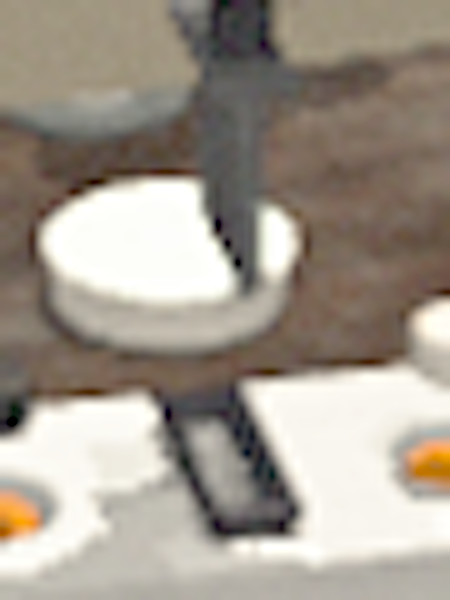

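```bash
python3 -m inch '[{"fingers":-1,"delta_pos":[2,0.27,0.16],"twist":[0,0,0]},{"fingers":-1,"delta_pos":[2.1,0,0],"twist":[0,0,0]},{"fingers":-1,"delta_pos":[0,0,0],"twist":[0,0,0]},{"fingers":-1,"delta_pos":[0,0,0],"twist":[0,0,0]},{"fingers":-1,"delta_pos":[0,0,0],"twist":[0,0,0]}]'
python3 - <<'E'
from h import *
grab('scene');f=load('scene')
go([.5178,.0263,.129],75.3)
a=cv2.resize(f['pixels'][150:210,300:345],None,fx=10,fy=10,interpolation=cv2.INTER_CUBIC)
a=np.clip(255*(a/255.)**.55,0,255).astype(np.uint8);cv2.imwrite('pics/l4.png',a)
E
```

```text
time: 21.6
tool_pos: [0.5182, 0.0273, 0.1308]
tool_rot: [0.56, -0.432, 0.559, 0.432]
contact_force: [-0.1, -1.0, -1.3]
gripper_width: 0.151
tcp [0.5182 0.0273 0.1308] delta cm [ 0.18  0.01 -0.11] x [ 0.002 -0.    -1.   ] jaw deg 75.31
  turn [0.01 0.02 0.1 ]
  turn [-1.7999e+02 -1.6000e-01  2.0000e-02]
```

View pics/l4.png

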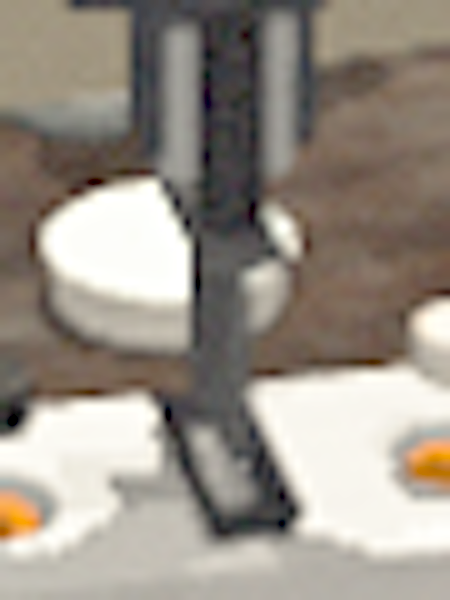

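Run:
```python
from h import *
f=load('scene')
u0,v0,s=312,170,20
a=cv2.resize(f['pixels'][170:208,312:340],None,fx=s,fy=s,interpolation=cv2.INTER_CUBIC)
a=np.clip(255*(a/255.)**.5*1.3,0,255).astype(np.uint8)
b=a.copy()
p=tool()[0];y=np.radians(-14.7);X=np.array([np.cos(y),np.sin(y),0]);Y=np.array([-np.sin(y),np.cos(y),0]);Z=np.array([0,0,1.])
def e(P): u,v=proj(f,P);return [int((u-u0+.5)*s),int((v-v0+.5)*s)]
E=p-.067*Z
def poly(P,c): cv2.polylines(b,[np.array([e(q) for q in P])],True,c,1)
poly([E+i*.018*X+j*.0015*Y for i,j in((1,1),(1,-1),(-1,-1),(-1,1))],(0,255,255))
poly([E+.004*Z+i*.02*X+j*.003*Y for i,j in((1,1),(1,-1),(-1,-1),(-1,1))],(0,255,0))
poly([E+.052*Z+i*.025*X+j*.01*Y for i,j in((1,1),(1,-1),(-1,-1),(-1,1))],(255,0,0))
S=np.array([.5188,.0255,.058])
poly([S+i*.026*X+j*.0085*Y for i,j in((1,1),(1,-1),(-1,-1),(-1,1))],(0,0,255))
poly([S-.008*Z+i*.022*X+j*.004*Y for i,j in((1,1),(1,-1),(-1,-1),(-1,1))],(255,0,255))
cv2.imwrite('pics/l5.png',cv2.resize(np.hstack([a,b]),None,fx=.7,fy=.7))
```

```text
(no output)
```

View pics/l5.png

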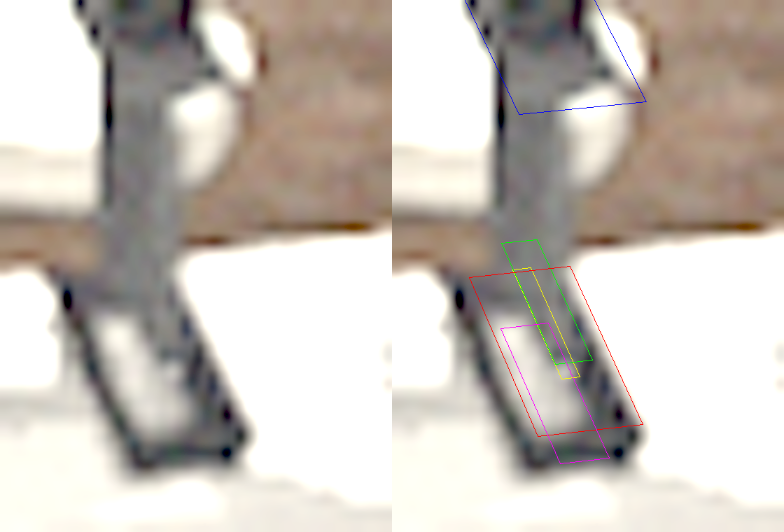

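```bash
python3 -m inch '[{"fingers":-1,"delta_pos":[0.6,-0.09,-0.16],"twist":[0,0,0]},{"fingers":-1,"delta_pos":[0,0,0],"twist":[0,0,0]},{"fingers":-1,"delta_pos":[0.4,0,0],"twist":[0,0,0]},{"fingers":-1,"delta_pos":[0,0,0],"twist":[0,0,0]}]'; python3 -m inch '[{"fingers":-1,"delta_pos":[0.3,0,0],"twist":[0,0,0]},{"fingers":-1,"delta_pos":[0,0,0],"twist":[0,0,0]}]'; python3 -c "
from h import *
go([.5188,.0255,.113],75.3);print(manip.state()['contact_force'],manip.state()['ft_torque'])"
```

```text
time: 22.15
tool_pos: [0.5177, 0.0256, 0.1193]
tool_rot: [0.56, -0.432, 0.56, 0.432]
contact_force: [-0.8, 0.6, -0.4]
gripper_width: 0.154
time: 22.4
tool_pos: [0.5178, 0.0256, 0.1165]
tool_rot: [0.56, -0.432, 0.56, 0.432]
contact_force: [0.9, -0.3, -0.1]
gripper_width: 0.153
tcp [0.5178 0.0256 0.1165] delta cm [ 0.35 -0.1   0.01] x [-0.001  0.    -1.   ] jaw deg 75.31
  turn [ 0.01 -0.01 -0.03]
  turn [-1.7999e+02  5.0000e-02 -1.0000e-02]
[ 0.93958373 -0.32923517 -0.14083512] [-0.01920632 -0.07035354 -0.03447069]
```

```bash
python3 -m inch '[{"fingers":-1,"delta_pos":[0.3,0,0],"twist":[0,0,0]},{"fingers":-1,"delta_pos":[0,0,0],"twist":[0,0,0]}]'; python3 -m inch '[{"fingers":-1,"delta_pos":[0.3,0,0],"twist":[0,0,0]},{"fingers":-1,"delta_pos":[0,0,0],"twist":[0,0,0]}]'; python3 -m inch '[{"fingers":-1,"delta_pos":[0.3,0,0],"twist":[0,0,0]},{"fingers":-1,"delta_pos":[0,0,0],"twist":[0,0,0]}]'
```

```text
time: 22.65
tool_pos: [0.5178, 0.0256, 0.1135]
tool_rot: [0.56, -0.432, 0.56, 0.432]
contact_force: [0.2, -0.4, 0.2]
gripper_width: 0.152
time: 22.9
tool_pos: [0.5178, 0.0256, 0.1105]
tool_rot: [0.56, -0.432, 0.56, 0.432]
contact_force: [0.0, -0.3, -0.4]
gripper_width: 0.158
time: 23.15
tool_pos: [0.5178, 0.0256, 0.1074]
tool_rot: [0.56, -0.432, 0.56, 0.432]
contact_force: [-1.6, 0.1, 0.0]
gripper_width: 0.152
```

```bash
python3 -m inch '[{"fingers":-1,"delta_pos":[0.4,0,0],"twist":[0,0,0]},{"fingers":-1,"delta_pos":[0,0,0],"twist":[0,0,0]}]'; python3 -m inch '[{"fingers":-1,"delta_pos":[0.4,0,0],"twist":[0,0,0]},{"fingers":-1,"delta_pos":[0,0,0],"twist":[0,0,0]}]'; python3 -c "
from h import *
go([.5178,.0256,.086],75.3);grab('scene');crop('scene',290,120,355,210,6.5,'m1.png')"
```

```text
time: 23.4
tool_pos: [0.5177, 0.0256, 0.1033]
tool_rot: [0.56, -0.432, 0.56, 0.432]
contact_force: [0.3, -0.2, -0.3]
gripper_width: 0.154
time: 23.65
tool_pos: [0.5177, 0.0256, 0.0993]
tool_rot: [0.56, -0.432, 0.56, 0.432]
contact_force: [0.5, 0.8, -0.2]
gripper_width: 0.151
tcp [0.5177 0.0256 0.0993] delta cm [ 1.33 -0.01  0.  ] x [-0.001  0.    -1.   ] jaw deg 75.31
  turn [ 0.01 -0.01 -0.05]
  turn [-1.7999e+02  7.0000e-02 -1.0000e-02]
```

View pics/m1.png

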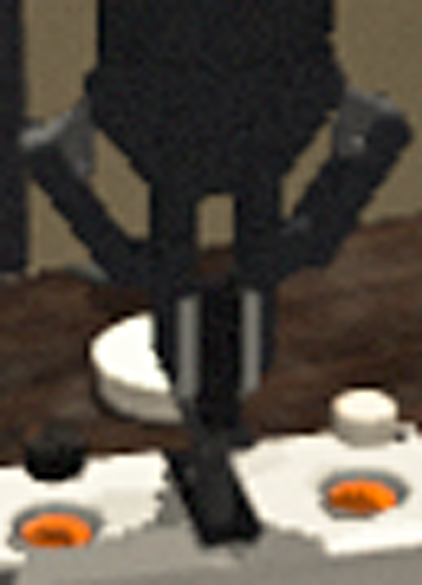

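The blade is in the slot with no contact force. Lowering the rest of the way.

```bash
python3 -m inch '[{"fingers":-1,"delta_pos":[0.4,0,0],"twist":[0,0,0]},{"fingers":-1,"delta_pos":[0,0,0],"twist":[0,0,0]}]'; python3 -m inch '[{"fingers":-1,"delta_pos":[0.4,0,0],"twist":[0,0,0]},{"fingers":-1,"delta_pos":[0,0,0],"twist":[0,0,0]}]'; python3 -m inch '[{"fingers":-1,"delta_pos":[0.45,0,0],"twist":[0,0,0]},{"fingers":-1,"delta_pos":[0,0,0],"twist":[0,0,0]},{"fingers":-1,"delta_pos":[0,0,0],"twist":[0,0,0]},{"fingers":-1,"delta_pos":[0,0,0],"twist":[0,0,0]}]'
python3 - <<'E'
from h import *
go([.5178,.0256,.086],75.3);st=manip.state();print(st['contact_force'],st['ft_torque']);grab('scene');f=load('scene')
u0,v0,s=300,150,12
b=cv2.resize(f['pixels'][150:212,300:350],None,fx=s,fy=s,interpolation=cv2.INTER_CUBIC)
b=np.clip(255*(b/255.)**.5*1.3,0,255).astype(np.uint8);a=b.copy()
p=tool()[0];y=np.radians(-14.7);X=np.array([np.cos(y),np.sin(y),0]);Y=np.array([-np.sin(y),np.cos(y),0]);Z=np.array([0,0,1.])
def e(P): u,v=proj(f,P);return [int((u-u0+.5)*s),int((v-v0+.5)*s)]
E=p-.067*Z
def poly(P,c): cv2.polylines(b,[np.array([e(q) for q in P])],True,c,1)
C=((1,1),(1,-1),(-1,-1),(-1,1))
poly([E+.052*Z+i*.025*X+j*.01*Y for i,j in C],(255,0,0))
poly([E+.056*Z+i*.025*X+j*.01*Y for i,j in C],(255,128,0))
S=np.array([.5188,.0255,.058])
poly([S+i*.026*X+j*.0085*Y for i,j in C],(0,0,255))
cv2.imwrite('pics/m2.png',cv2.resize(np.hstack([a,b]),None,fx=.66,fy=.66))
E
```

```text
time: 23.95
tool_pos: [0.5177, 0.0256, 0.0953]
tool_rot: [0.56, -0.432, 0.56, 0.432]
contact_force: [-0.2, 0.1, -1.1]
gripper_width: 0.158
time: 24.2
tool_pos: [0.5177, 0.0257, 0.0913]
tool_rot: [0.56, -0.432, 0.56, 0.432]
contact_force: [0.0, -0.3, -0.7]
gripper_width: 0.163
time: 24.7
tool_pos: [0.5181, 0.0256, 0.0874]
tool_rot: [0.56, -0.432, 0.56, 0.432]
contact_force: [0.3, -1.3, -0.5]
gripper_width: 0.155
tcp [0.5181 0.0256 0.0874] delta cm [ 0.14  0.03 -0.01] x [ 0. -0. -1.] jaw deg 75.31
  turn [0.01 0.   0.01]
  turn [-1.7999e+02 -2.0000e-02  0.0000e+00]
[ 0.25908859 -1.2964498  -0.46147905] [ 0.02182083 -0.05834051  0.01375215]
```

View pics/m2.png

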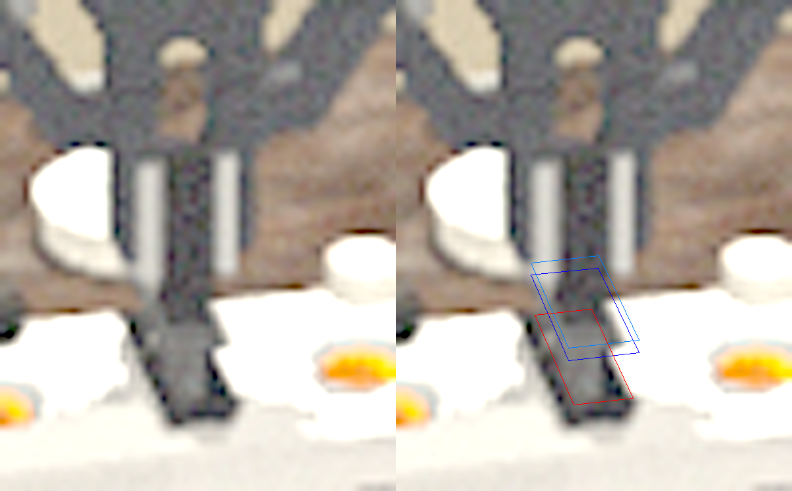

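```bash
python3 -m inch '[{"fingers":-1,"delta_pos":[0.1,0,0],"twist":[0,0,0]},{"fingers":-1,"delta_pos":[0,0,0],"twist":[0,0,0]},{"fingers":-1,"delta_pos":[0,0,0],"twist":[0,0,0]}]'; python3 -c "
from h import *
grab('scene','n1.png')"
```

```text
time: 25.12
tool_pos: [0.518, 0.0256, 0.0863]
tool_rot: [0.56, -0.432, 0.56, 0.432]
contact_force: [0.1, 0.2, -0.9]
gripper_width: 0.154
```

View pics/n1.png

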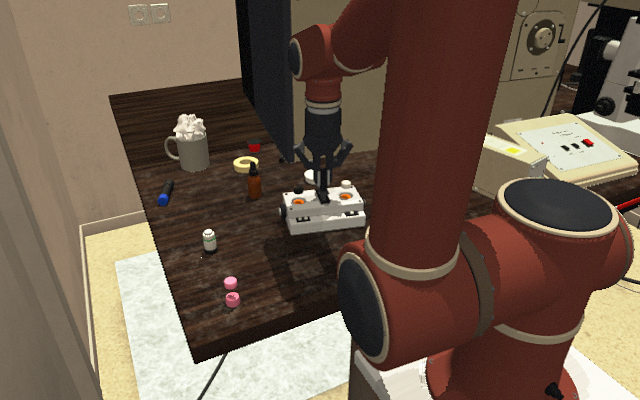

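Both vials are seated (298,195 and 345,190). The objective (209,240), dropper (255,183) and wafer box (312,177) are where they started. The shutter is held in the slot with almost no force.

```bash
python3 -c "
from plant import manip
print(manip.job_done())"
```

```text
the job is handed in; nothing more can be done
None
```

The job is handed in at about 25 s, with both vials in their pockets and the shutter held in the slot; no verdict was reported.

- **Vials:** the white-capped vial went into pocket 1 (one dome) first, then the black-capped vial into pocket 2 (two domes). Both were let go and stood seated and upright in the pictures. Vial A touched the pocket wall with about 3.5 N on the way in. I shifted it 1.5 mm and the force was gone before release.
- **Shutter:** I lifted the dark shutter from its stand and lowered it without contact. It is still gripped (opening about 13 mm), with the tool vertical and lined up with the slot.
- **Depth:** by calculation from the tool height, the lower edge is about 39 mm below the slot's mouth, which is three quarters of the blade. I could not see the edge inside the block to confirm it, but the collar was visibly clear above the lips. The last wrist force was under 1 N.
- **Bystanders:** the objective, dropper bottle and wafer box looked unmoved in the last scene picture. The gripper partly hid the wafer box. I took no new measurements of them.
- **What disagreed:** the two cameras differed by 2–4 mm in position, so I averaged them and aligned by relative pixel positions. Both views of the stand were blocked while I gripped the shutter, so I relied on the earlier measurements, the finger opening and the forces there.

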